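# Lay the spice jars in the keeper and press its cover down until it seals

## Task

Put the spice jars away in the low airtight keeper: lay every jar down on its side in a groove of the wooden cradle, one jar to a groove, then set the white cover over them on the seal and press round its top edge, point by point and with fingertip force only, until the seal is fully seated and the cover sits down flush on the wooden base all the way round. Never force the cover down hard, and leave everything else on the counter where it is.

Things in the scene. Friction and masses are not known exactly. Their poses are not given: they have to be found in the camera images.
- base: Base of the keeper: a wooden board 176 (x) by 286 (y) mm, 10 thick, that does not move. Origin: centre of its underside; z up. On it stand the cradle and, around it, a lip (outside 132 by 242 mm, 5 thick, rounded top 30.5 mm above the underside) that guides the cover; the seal lies on the board outside the lip.
- cradle (a point): Middle of the cradle, on the axis line of a jar laid there (38 mm above the base's underside); axes as the base's. Two rows of wooden teeth at x = -31 and +31 mm, 7 thick, tips 6 mm above this point, make three V grooves along x at y = -68, 0 and +68 mm. A jar slides into a groove by itself; it lies along it, stopper to either end, its middle at x = 0 (up to 11 mm off fits inside the lip).
- seal (a point): Middle of the silicone seal's rectangle (150 along x, 260 along y; 9 wide) at its top, 15 mm above the base's underside, 5 above the board. It bears the cover without yielding. Six sections (corners, middles of the long sides) each go down 5 mm and stay when bearing 12 N: 15 to 24 N on the cover's edge right above; elsewhere the force is shared. Takes two or three rounds. Over 60 N is forcing it.
- cover: White enamelled cover, 0.55 kg, a rigid box open below, starting upright on the counter. Origin: centre of its underside; z up. Rim 160 (x) by 270 (y) mm, inside 139 by 249, flat top at 66 mm. Goes over the lip with 3.5 mm play a side, either way round. Origin above the base's underside: 15 mm on the unpressed seal, 10 seated. Pressing one corner may lift others until all are down.
- cover_handle (a point): Middle of the cover's wooden bar handle, 93 mm above the cover's origin. The bar is 14 (x) by 100 (y) by 14 mm, along the cover's y, 20 mm clear of the top between posts at y = -42 and +42 mm. Axes as the cover's.
- press_0 (a point): Point on the flat top of the cover 6 mm in from its edge, above the seal's section at a corner (cover's x = -69, y = -124 mm, 66 mm above the cover's origin). Fully seated it is 76 mm above the base's underside, 81 before pressing.
- press_1 (a point): Point on the flat top of the cover 6 mm in from its edge, above the seal's section at the middle of a long side (cover's x = -69, y = 0 mm, 66 mm above the cover's origin). Fully seated it is 76 mm above the base's underside, 81 before pressing.
- press_2 (a point): Point on the flat top of the cover 6 mm in from its edge, above the seal's section at a corner (cover's x = -69, y = 124 mm, 66 mm above the cover's origin). Fully seated it is 76 mm above the base's underside, 81 before pressing.
- press_3 (a point): Point on the flat top of the cover 6 mm in from its edge, above the seal's section at a corner (cover's x = 69, y = 124 mm, 66 mm above the cover's origin). Fully seated it is 76 mm above the base's underside, 81 before pressing.
- press_4 (a point): Point on the flat top of the cover 6 mm in from its edge, above the seal's section at the middle of a long side (cover's x = 69, y = 0 mm, 66 mm above the cover's origin). Fully seated it is 76 mm above the base's underside, 81 before pressing.
- press_5 (a point): Point on the flat top of the cover 6 mm in from its edge, above the seal's section at a corner (cover's x = 69, y = -124 mm, 66 mm above the cover's origin). Fully seated it is 76 mm above the base's underside, 81 before pressing.
- jar_1: Spice jar (one of two or three alike; None when absent): a terracotta cylinder 40 mm across and 88 mm high with a cork stopper 29 mm across and 12 high, 100 mm in all, about 0.2 kg, starting upright. Origin: centre of its underside; z along its axis towards the stopper.
- jar_2: Spice jar (one of two or three alike; None when absent): a terracotta cylinder 40 mm across and 88 mm high with a cork stopper 29 mm across and 12 high, 100 mm in all, about 0.2 kg, starting upright. Origin: centre of its underside; z along its axis towards the stopper.
- jar_3: Spice jar (one of two or three alike; None when absent): a terracotta cylinder 40 mm across and 88 mm high with a cork stopper 29 mm across and 12 high, 100 mm in all, about 0.2 kg, starting upright. Origin: centre of its underside; z along its axis towards the stopper.
- jar_1_mid (a point): Middle of jar_1's axis, 50 mm from its underside; axes as the jar's.
- jar_2_mid (a point): Middle of jar_2's axis, 50 mm from its underside; axes as the jar's.
- jar_3_mid (a point): Middle of jar_3's axis, 50 mm from its underside; axes as the jar's.
- salt_pot: Dark wooden salt pot standing among the jars, 80 mm across, 54 high; to be left alone. Origin: centre of its underside.
- spoon: Wooden spoon 180 mm long lying on the counter near the robot; to be left alone. Origin near its middle, it lies along its x.
- tin_flat: Flat tin 84 mm across, 36 high, beyond the keeper; to be left alone. Origin: centre of its underside.
- tin_1: Tin 74 mm across, 110 high; to be left alone. Origin: centre of its underside.
- pickle_jar: Green glass jar 80 mm across, 100 high; to be left alone. Origin: centre of its underside.
- tea_box: Cardboard tea box 110 by 70 mm, 50 high; to be left alone. Origin: centre of its underside.
- mug: Blue mug 80 mm across, 95 high, with a handle; to be left alone. Origin: centre of its underside.
There are look-alikes about, which are no part of the job. What is shaped like the jar_1 but blue is not meant. What is shaped like the jar_3 but purple is not meant.

How it is judged:
By the outcome, as a careful person would: the job done as asked, in the order asked, and still so for the second after the job is handed in, with the robot touching nothing.
Of jar_1, jar_2, jar_3 only 2 to 3 are there at a start; the rules pass over those that are not, and their reading is None.
At some moment in a run one of jar_1, jar_2, jar_3 may be knocked a few centimetres aside while the robot is not near it.
Once in a run the grip may slacken for a moment while it holds something.
It also fails if it takes over 210 s, if anything falls off the work surface, if the arm or the gripper's body presses on something with over 40 N, if the wrist force passes 120 N, or if a joint passes its speed limit or range.

## Robot

A 7-joint arm with a two-finger parallel gripper is mounted at the origin on the work surface. World frame = base frame: x ahead of the robot, y to its left, z up, the work surface at z = 0. Lengths are in mm, angles in rad, forces in N, time in s.
With the tool pointing down it reaches from about 400 to 875 mm from the base axis. Payload 4.4 kg.
Tool frame: the origin (TCP) lies between the finger pads; the fingertips stand ctrl.tip_reach ahead of it and the grasp point (between the pads) lies 8 mm behind it (ctrl.tip_reach is the distance from the TCP to the fingertips, in mm); z points along the fingers, y is the direction in which the jaws open and shut (so a half turn about z gives the same grasp; the last joint's range is limited). The gripper opens to 85 mm and grips with 20 to 120 N. Pads are 22 mm wide; open, the fingers measure 114 mm over their backs; the gripper's body (76 mm by 85 mm) begins 54 mm behind the grasp point. The pads swing forward as they close: fully open they stand 13 mm farther back than shut.
Start: joints at [1.149, 0.628, 0.038, 1.517, -0.027, 0.996, -0.02], TCP at [226.45, -609.293, 217.313] pointing down, gripper open.
Joint ranges: [-3.06, 3.06], [-0.37, 2.12], [-1.25, 1.32], [0.18, 2.47], [-1.1, 4.24], [0.23, 1.98], [-2.94, 2.94]. Speed limits (rad/s): [2.57, 2.57, 3.14, 3.14, 3.14, 3.14, 3.14].

## Interface

Orientations are given as [roll, pitch, yaw] about the fixed x, y, z axes, in that order (R = Rz(yaw) Ry(pitch) Rx(roll)).
In Python, from cell import status, viewer, order, ctrl gives the robot as it stands.
- The arm moves only by the tool play_rows, never from a script. Its argument "series" is a list of rows, each a list of 5 numbers: the shift along the tool's x, y, z in cm, then the turn about the tool's z in degrees, then the closure, from 0 (fully open) to 1 (shut). In form: [[x, y, z, yaw, gripper], ...]. A call has 1 to 8 rows; each row is the pose to reach, as a shift and turn from the pose commanded when the call began, along the tool's axes at that moment; what a row does not reach only later rows make up. A row lasts 1/10 s, in which the tool goes at most 50 mm and 8.59 degrees, less where a joint would pass 70% of its speed; a pose out of reach is approached as far as the arm can. A call with a gripper value outside its range is refused whole. The fingers move at their own pace and stop on an object; the grip force is fixed at half the most. Time passes only in rows, so rows that repeat a pose let the fingers close. It gives the time, the measured TCP pose, the force and the opening at its end, in the units of the state.
- status.read_state(): the state, without advancing time (a new reading comes with each control period).
- viewer.get_image(name): name is "side" or "top"; returns a dict with "img" (400x640x3 uint8, red, green, blue), "vfov" (degrees; the focal length in pixels is half the picture's height over the tangent of half this angle, whatever the lens; pixels are square), "cx", "cy" (the principal point, pixels), "dist_coeffs" ([k1, k2, p1, p2, k3] as OpenCV has them; the pictures are not rectified), "rvec" (rotation vector, rad) and "tvec" (3), from world to camera coordinates, as OpenCV has them. Camera axes: x right, y down, z forward; pixel columns grow to the right and rows downward; lengths in mm; the calibration is good to about 2 mm. A picture is of the moment at which its call begins. There is no depth.
- order.finish_job(): hands the job in, once; it reports no verdict.
The state is a dict: "clock": time; "qpos": joint angles; "qd": joint speeds; "tau": joint torques, N m; "eef_pos": TCP position; "tool_rot": TCP orientation; "force": force on the tool from outside, world axes, zero at the start; "torque": the same for the moment, N m; "width": finger opening in mm.
Only numpy, scipy, OpenCV 4.12 (cv2) and the standard library are available. Lean on these libraries where they do the work, as an engineer would, in place of code of your own. Each camera call takes 0.05 s, during which the arm holds its last target. There are 200 camera calls.

## Working session

There is one attempt and no reset: what is moved stays moved. The work goes in short steps, Python scripts to look and compute and a tool call to move; the robot and the scene stay as the last step left them, time stands still between calls to the robot, and variables do not carry over. Pictures are saved under pics/ and viewed, about 12 in all and at most 16, crops included, and the job is handed in when it is done.

Besides the shell and the picture viewer there is one more tool, called after ">>>" as name(argument=value, ...), one argument or row to a line, values as JSON. play_rows: Moves the arm, as the interface text tells. Its arguments: {"type":"object","properties":{"series":{"type":"array","items":{"type":"array","items":{"type":"number"}}}},"required":["series"]}

```bash
ls; mkdir -p pics; cat > h.py <<'E'
import numpy as np, cv2
from cell import status, viewer, order, ctrl
def cam(n):
    d=viewer.get_image(n); h=d['img'].shape[0]
    f=h/2/np.tan(np.radians(d['vfov'])/2)
    d['K']=np.array([[f,0,d['cx']],[0,f,d['cy']],[0,0,1]]); d['D']=np.array(d['dist_coeffs'],float)
    d['R']=cv2.Rodrigues(np.array(d['rvec'],float))[0]; d['t']=np.array(d['tvec'],float).ravel(); return d
def ray(d,px):
    u=cv2.undistortPoints(np.array(px,float).reshape(-1,1,2),d['K'],d['D']).reshape(-1,2)
    return -d['R'].T@d['t'], np.c_[u,np.ones(len(u))]@d['R']
def onz(d,px,z):
    c,r=ray(d,px); return c+r*((z-c[2])/r[:,2])[:,None]
def proj(d,P): return cv2.projectPoints(np.array(P,float).reshape(-1,3),np.array(d['rvec'],float),d['t'],d['K'],d['D'])[0].reshape(-1,2)
def save(d,n,crop=None,s=1):
    im=d['img'][:,:,::-1]
    if crop: x0,y0,x1,y1=crop; im=im[y0:y1,x0:x1]
    cv2.imwrite('pics/'+n,cv2.resize(im,None,fx=s,fy=s,interpolation=cv2.INTER_CUBIC))
E
python3 - <<'E'
from h import *
s=status.read_state(); print(s, ctrl.tip_reach)
a=cam('top');b=cam('side');save(a,'top0.png');save(b,'side0.png')
np.savez('p0.npz',a=a['img'],b=b['img'])
for d in(a,b): print(-d['R'].T@d['t'],d['K'][0,0],d['D'])
E
```

```text
pics
{'clock': 0.0, 'qpos': array([ 1.14922484,  0.62932604,  0.03840828,  1.51837759, -0.0270147 ,
        0.99630329, -0.02001078]), 'qd': array([-0.00167852,  0.00089782,  0.0024316 ,  0.00089684, -0.0008431 ,
       -0.00159449, -0.00058229]), 'tau': array([ 6.23915912e-04, -5.63393712e+01,  1.22600421e+00, -1.93445367e+01,
        1.09008720e-02,  1.04713239e-02,  3.32365653e-05]), 'eef_pos': array([ 226.22449776, -608.66101512,  216.39844969]), 'tool_rot': array([-3.13969498e+00, -7.81581736e-06,  3.55779734e-01]), 'force': array([-0.56191115,  0.37019971, -0.16652105]), 'torque': array([0.01545872, 0.03334896, 0.0224907 ]), 'width': 85.43523118814397} 11.0
[ 344.0912349    37.22363811 1232.08375562] 438.5296102936458 [-0.07472375  0.          0.          0.          0.        ]
[151.82726414 979.29697533 755.74870582] 437.3815180317962 [0.01967176 0.         0.         0.         0.        ]
```

View pics/top0.png

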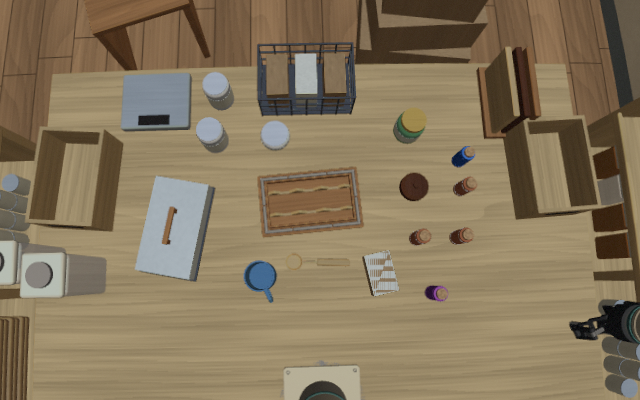

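View pics/side0.png

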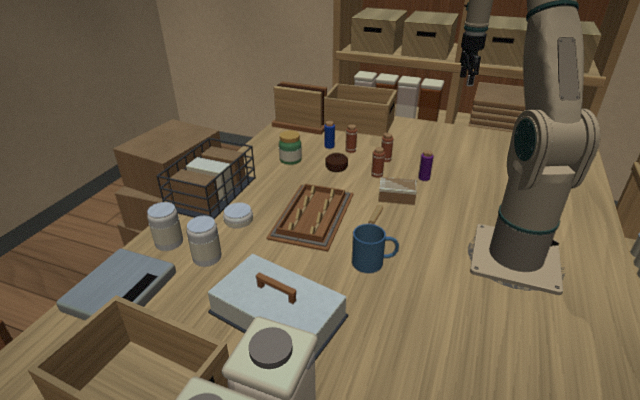

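The top view shows terracotta jar candidates at (468,185), (423,237) and (463,236). A blue look-alike is at (463,156) and a purple one at (438,293). The salt pot is at (414,187), the keeper base at (310,202) and the cover at (175,228). I'll confirm with an enlarged crop and measure.

```bash
python3 - <<'E'
from h import *
a=cam('top');b=cam('side')
A=cv2.resize(a['img'][140:310,380:500],None,fx=3.5,fy=3.5,interpolation=cv2.INTER_CUBIC)
B=cv2.resize(a['img'][160:245,250:370],None,fx=3.1,fy=3.1,interpolation=cv2.INTER_CUBIC)
h=A.shape[0]; im=np.zeros((h,A.shape[1]+B.shape[1],3),np.uint8); im[:,:A.shape[1]]=A; im[:B.shape[0],A.shape[1]:]=B
C=cv2.resize(b['img'][120:190,315:435],None,fx=3.1,fy=3.1,interpolation=cv2.INTER_CUBIC); im[B.shape[0]+5:B.shape[0]+5+C.shape[0],A.shape[1]:]=C
cv2.imwrite('pics/crop1.png',im[:,:,::-1])
for d,n in((a,'top'),(b,'side')):
    hsv=cv2.cvtColor(d['img'],cv2.COLOR_RGB2HSV)
    # white cover
    m=((hsv[:,:,1]<45)&(hsv[:,:,2]>120)).astype(np.uint8)
    if n=='top':
        k,l,s,c=cv2.connectedComponentsWithStats(m)
        for i in range(1,k):
            if s[i,4]>1000:
                cn=cv2.findContours((l==i).astype(np.uint8),0,2)[0][0]
                q=cv2.approxPolyDP(cv2.convexHull(cn),6,True).reshape(-1,2); print('white',c[i],s[i,4],q.tolist(),onz(d,q,66).round()[:,:2].tolist())
    m=((hsv[:,:,0]<12)&(hsv[:,:,1]>110)&(hsv[:,:,2]>50)).astype(np.uint8)
    k,l,s,c=cv2.connectedComponentsWithStats(m)
    for i in range(1,k):
        if 60<s[i,4]<3000: print(n,'red',c[i].round(1),s[i])
print(onz(a,[[468,185],[423,237],[463,236]],80).round(), onz(a,[[258,176],[355,169],[362,227],[262,235]],10).round())
E
```

```text
white [155.10568356  98.39324117] 3255 [[189, 74], [186, 126], [121, 128], [125, 75]] [[921.0, 351.0], [765.0, 356.0], [766.0, 540.0], [926.0, 537.0]]
white [171.51877934 227.27934272] 5112 [[156, 175], [208, 184], [188, 279], [135, 269]] [[627.0, 436.0], [598.0, 292.0], [344.0, 343.0], [373.0, 486.0]]
white [ 40.17762512 273.67909715] 2038 [[19, 243], [64, 254], [61, 296], [20, 296]] [[449.0, 813.0], [417.0, 683.0], [306.0, 686.0], [307.0, 801.0]]
white [323.70348455 378.68902038] 1521 [[361, 399], [287, 399], [284, 370], [357, 366]] [[27.0, -99.0], [34.0, 90.0], [106.0, 96.0], [110.0, -92.0]]
top red [523.1  81.1] [516  47  16  69 441]
top red [413.9 186. ] [401 173  27  27 525]
top red [462.1 187.7] [455 178  20  17 141]
top red [416.5 238.2] [409 229  20  16 103]
top red [458.4 236.5] [451 228  21  16 146]
side red [430.3 100. ] [420  90  21  22 123]
side red [350.9 141.4] [346 134  11  15 129]
side red [384.9 150.7] [373 143  20  15 154]
side red [336.  159.4] [326 154  22  11 123]
side red [378.2 164.9] [372 157  19  17 168]
[[ 574. -415.   80.]
 [ 437. -280.   80.]
 [ 436. -389.   80.]] [[ 630.  162.   10.]
 [ 643. -116.   10.]
 [ 475. -129.   10.]
 [ 461.  152.   10.]]
```

View pics/crop1.png

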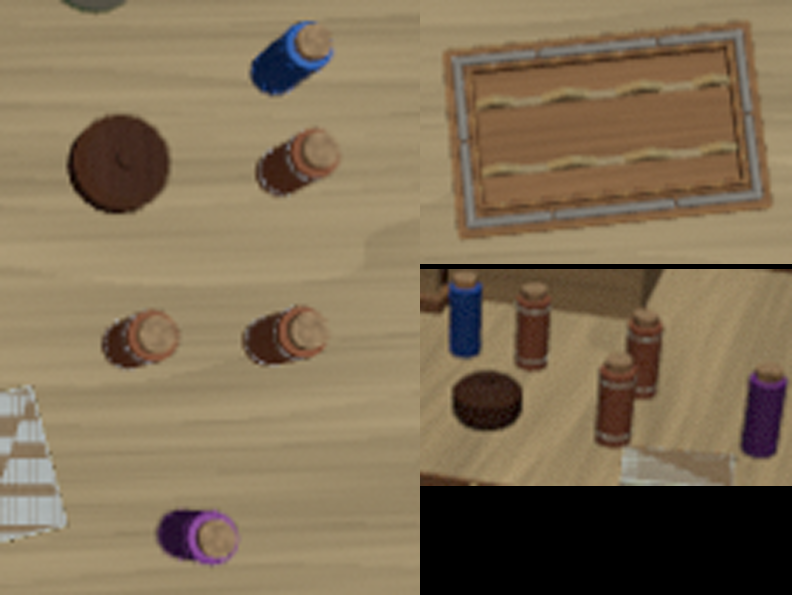

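The crop shows three banded terracotta jars with stoppers at about (471,183), (425,235) and (468,233). The blue and purple ones are excluded by colour. The base has a slight tilt.

```bash
python3 - <<'E'
from h import *
a=cam('top');b=cam('side')
def tri(pa,pb):
    ca,ra=ray(a,[pa]);cb,rb=ray(b,[pb]); ra=ra[0]/np.linalg.norm(ra[0]);rb=rb[0]/np.linalg.norm(rb[0])
    s=np.linalg.lstsq(np.c_[ra,-rb],cb-ca,rcond=None)[0]; p,q=ca+s[0]*ra,cb+s[1]*rb
    return ((p+q)/2).round(1),np.linalg.norm(p-q).round(1)
P=onz(a,[[470.9,182.9],[425.1,234.9],[468,233.4]],100);print(P.round(1)); print('in side',proj(b,P).round(1))
Q=onz(a,[[258.1,176.1],[355.8,167.1],[363.2,225.8],[263.5,236.5]],10)[:,:2];print('base',Q.round(1),Q.mean(0))
y=(Q[0]-Q[1]+Q[3]-Q[2]);x=(Q[0]-Q[3]+Q[1]-Q[2]);print(np.degrees([np.arctan2(-y[0],y[1]),np.arctan2(x[1],x[0])]))
# handle
hsv=cv2.cvtColor(a['img'],cv2.COLOR_RGB2HSV); m=np.zeros(a['img'].shape[:2],np.uint8); r=np.s_[195:255,150:195]
m[r]=((hsv[r][:,:,1]>80)&(hsv[r][:,:,2]>60)); m=cv2.morphologyEx(m,cv2.MORPH_OPEN,np.ones((3,3)))
k,l,s,c=cv2.connectedComponentsWithStats(m);i=1+s[1:,4].argmax();pts=np.argwhere(l==i)[:,::-1]
W=onz(a,pts,98)[:,:2];cen=cv2.minAreaRect(W.astype(np.float32));print('handle',c[i],s[i],cen)
v=np.linalg.svd(W-W.mean(0))[2][0];print(W.mean(0),np.degrees(np.arctan2(v[1],v[0])))
E
```

```text
[[ 575.8 -415.5  100. ]
 [ 440.2 -280.9  100. ]
 [ 440.6 -395.7  100. ]]
in side [[352.5 125.9]
 [379.5 148.1]
 [388.  133.9]]
base [[ 629.4  161.3]
 [ 648.6 -119. ]
 [ 478.7 -132.1]
 [ 456.4  148. ]] [553.28675432  14.55334324]
[4.24213026 4.40435018]
handle [168.14018692 225.48130841] [162 207  14  37 214] ((484.3188171386719, 387.4841003417969), (19.68395233154297, 96.75900268554688), 80.01603698730469)
[483.58247076 388.86190689] 168.85076613174988
```

```bash
cat > go.py <<'E'
# usage: go.py x,y,z,yawdeg ... -> offsets (cm, deg) from the current pose in tool axes
import sys; from h import *
s=status.read_state(); p=s['eef_pos']; r,pt,yw=s['tool_rot']
R=cv2.Rodrigues(np.array([0,0,yw]))[0]@cv2.Rodrigues(np.array([0,pt,0.]))[0]@cv2.Rodrigues(np.array([r,0,0.]))[0]
print('t',s['clock'],'p',p.round(1),'yaw',np.degrees(yw).round(1),'F',s['force'].round(1),'w',round(s['width'],1),'q17',s['qpos'][[0,6]].round(2))
for a in sys.argv[1:]:
    t=[float(v) for v in a.split(',')]; d=R.T@(np.array(t[:3])-p)/10
    print(a,d.round(2).tolist(), round((np.degrees(yw)-t[3]+180)%360-180,1))
E
python3 go.py 440.2,-280.9,200,4.3 440.2,-280.9,50,4.3 575.8,-415.5,200,4.3
```

```text
t 0.3 p [ 226.4 -609.1  217. ] yaw 20.4 F [-0.6 -0.1  0.7] w 85.4 q17 [ 1.15 -0.02]
440.2,-280.9,200,4.3 [31.48, -23.31, 1.71] 16.1
440.2,-280.9,50,4.3 [31.48, -23.3, 16.71] 16.1
575.8,-415.5,200,4.3 [39.5, -5.97, 1.7] 16.1
```

>>> play_rows(
  series=[
    [31.48,-23.31,1.7,16.1,0],
    [31.48,-23.31,1.7,16.1,0],
    [31.48,-23.31,1.7,16.1,0],
    [31.48,-23.31,1.7,16.1,0],
    [31.48,-23.31,1.7,16.1,0],
    [31.48,-23.31,1.7,16.1,0],
    [31.48,-23.31,1.7,16.1,0],
    [31.48,-23.31,1.7,16.1,0],
  ],
)

```text
clock: 1.1
eef_pos: [441.8, -278.4, 200.4]
tool_rot: [-3.141, -0.001, 0.077]
force: [-0.2, -0.2, -0.4]
width: 85.3
```

>>> play_rows(
  series=[
    [0,0,0,0,0],
    [0,0,0,0,0],
  ],
)

```text
clock: 1.3
eef_pos: [441.0, -280.1, 200.3]
tool_rot: [3.142, -0.0, 0.078]
force: [-0.0, 0.3, 0.1]
width: 85.5
```

```bash
python3 go.py 440.2,-280.9,200,4.3 440.2,-280.9,52,4.3; python3 - <<'E'
from h import *
a=cam('top');save(a,'t2.png',(370,130,530,320),3)
E
```

```text
t 1.3 p [ 441.  -280.1  200.3] yaw 4.5 F [-0.   0.3  0.1] w 85.5 q17 [ 0.44 -0.91]
440.2,-280.9,200,4.3 [-0.08, 0.07, 0.03] 0.2
440.2,-280.9,52,4.3 [-0.08, 0.07, 14.83] 0.2
```

View pics/t2.png

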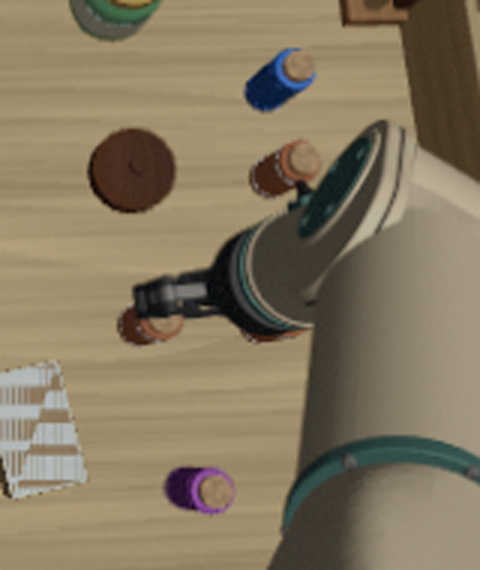

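The gripper is above jar 2, and jars 1 and 3 haven't moved. Descending and gripping.

>>> play_rows(
  series=[
    [-0.08,0.07,4,0,0],
    [-0.08,0.07,8,0,0],
    [-0.08,0.07,12,0,0],
    [-0.08,0.07,14.5,0,0],
    [-0.08,0.07,14.8,0,0.6],
    [-0.08,0.07,14.8,0,0.6],
    [-0.08,0.07,14.8,0,0.6],
    [-0.08,0.07,14.8,0,0.6],
  ],
)

```text
clock: 2.15
eef_pos: [440.6, -282.7, 54.1]
tool_rot: [3.14, -0.003, 0.074]
force: [-0.1, 0.3, 3.2]
width: 38.5
```

>>> play_rows(
  series=[
    [0,0,0,0,0.6],
    [0,0,0,0,0.6],
    [0,0,-1,0,0.6],
    [0,0,-2,0,0.6],
    [0,0,-3,0,0.6],
    [0,0,-3,0,0.6],
  ],
)

```text
clock: 2.75
eef_pos: [440.7, -282.6, 84.1]
tool_rot: [3.14, -0.003, 0.075]
force: [0.1, 0.1, -1.7]
width: 38.2
```

```bash
python3 go.py 480,-180,150,4.3; python3 - <<'E'
from h import *
a=cam('side');save(a,'s3.png',(290,80,450,220),4)
E
```

```text
t 2.75 p [ 440.7 -282.6   84.1] yaw 4.3 F [ 0.1  0.1 -1.7] w 38.2 q17 [ 0.47 -0.89]
480,-180,150,4.3 [4.71, -9.92, -6.6] -0.0
```

View pics/s3.png

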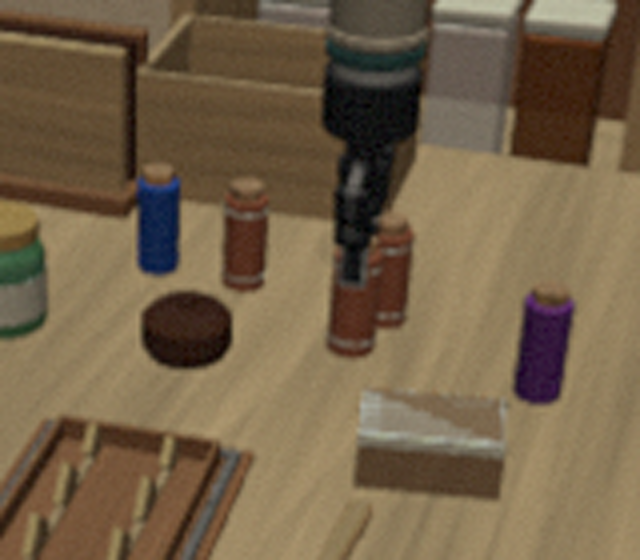

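>>> play_rows(
  series=[
    [2.3,-5,-3,0,0.6],
    [4.7,-9.9,-3,0,0.6],
    [4.7,-9.9,-3,0,0.6],
    [4.7,-9.9,0,0,0.6],
    [4.7,-9.9,2.0,0,0.6],
    [4.7,-9.9,2.9,0,0.6],
    [4.7,-9.9,3.1,0,0.6],
    [4.7,-9.9,3.1,0,0.6],
  ],
)

```text
clock: 3.6
eef_pos: [478.5, -176.9, 53.2]
tool_rot: [-3.138, 0.001, 0.076]
force: [-3.9, 7.5, 21.0]
width: 38.1
```

```bash
python3 go.py 480,-180,54,4.3
```

```text
t 3.6 p [ 478.5 -176.9   53.2] yaw 4.4 F [-3.9  7.5 21. ] w 38.1 q17 [ 0.25 -1.06]
480,-180,54,4.3 [0.12, 0.32, -0.08] 0.1
```

>>> play_rows(
  series=[
    [0.5,0,-0.1,0,0.6],
    [1.1,0,-0.2,0,0.6],
    [1.7,0,-0.25,0,0.6],
    [2.2,0,-0.28,0,0.6],
    [2.8,0,-0.23,0,0.6],
    [3.4,0,-0.12,0,0.6],
    [3.4,0,-0.12,0,0.6],
  ],
)

```text
clock: 4.3
eef_pos: [512.2, -177.6, 53.4]
tool_rot: [-3.141, 0.002, 0.074]
force: [-5.5, 1.0, 13.2]
width: 38.0
```

```bash
python3 go.py 480,-180,54,4.3; python3 - <<'E'
from h import *
a=cam('side');save(a,'s4.png',(290,120,410,220),5)
E
```

```text
t 4.3 p [ 512.2 -177.6   53.4] yaw 4.3 F [-5.5  1.  13.2] w 38.0 q17 [ 0.22 -1.08]
480,-180,54,4.3 [-3.23, 0.0, -0.05] -0.0
```

View pics/s4.png

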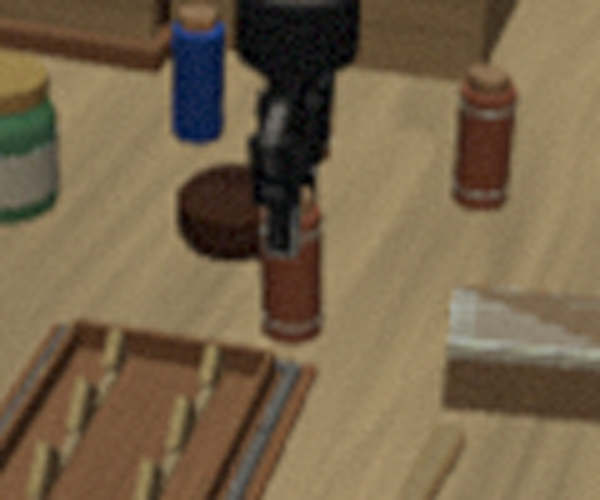

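The jar slid upright instead of pivoting, because counter friction is too low. I'll use the fixed lip as the fulcrum instead. The jar is held just outside the lip at the groove's end, and moving +x over it tips the jar right above its groove.

```bash
cat >> h.py <<'E'
C=np.array([553.3,14.6]); PSI=np.radians(4.3)
def B(u,v): return C+u*np.array([np.cos(PSI),np.sin(PSI)])+v*np.array([-np.sin(PSI),np.cos(PSI)])
E
cat > gb.py <<'E'
# usage: gb.py u,v,z,yaw ... in base coords (u,v)
import sys,subprocess; from h import *
o=[]
for a in sys.argv[1:]:
    u,v,z,y=map(float,a.split(','));p=B(u,v);o.append(f'{p[0]:.1f},{p[1]:.1f},{z},{y}')
subprocess.run(['python3','go.py']+o)
E
python3 gb.py=x 2>/dev/null; python3 gb.py -- 2>/dev/null; python3 - <<'E'
import subprocess
subprocess.run(['python3','gb.py','-95,-68,130,4.3','-95,-68,73,4.3','-89,-68,73,4.3'])
E
```

```text
t 4.35 p [ 511.9 -177.6   53.4] yaw 4.2 F [-4.6  0.5 12.3] w 38.1 q17 [ 0.22 -1.08]
463.7,-60.3,130.0,4.3 [-3.96, -12.06, -7.65] -0.1
463.7,-60.3,73.0,4.3 [-3.95, -12.06, -1.95] -0.1
469.6,-59.9,73.0,4.3 [-3.36, -12.05, -1.95] -0.1
```

>>> play_rows(
  series=[
    [0,0,-4,0,0.6],
    [-1.5,-4,-7.6,0,0.6],
    [-3.0,-8,-7.6,0,0.6],
    [-4.0,-12.06,-7.6,0,0.6],
    [-4.0,-12.06,-7.6,0,0.6],
    [-4.0,-12.06,-4.6,0,0.6],
    [-4.0,-12.06,-2.2,0,0.6],
    [-4.0,-12.06,-1.95,0,0.6],
  ],
)

```text
clock: 5.15
eef_pos: [462.6, -59.8, 69.9]
tool_rot: [-3.141, 0.005, 0.075]
force: [-0.5, -0.4, -1.6]
width: 38.3
```

```bash
python3 gb.py "-86,-68,73,4.3"; python3 - <<'E'
from h import *
a=cam('side');save(a,'s5.png',(250,120,400,260),4)
E
```

```text
t 5.15 p [462.6 -59.8  69.9] yaw 4.3 F [-0.5 -0.4 -1.6] w 38.3 q17 [-0.   -1.26]
472.6,-59.7,73.0,4.3 [0.99, 0.06, -0.32] -0.0
```

View pics/s5.png

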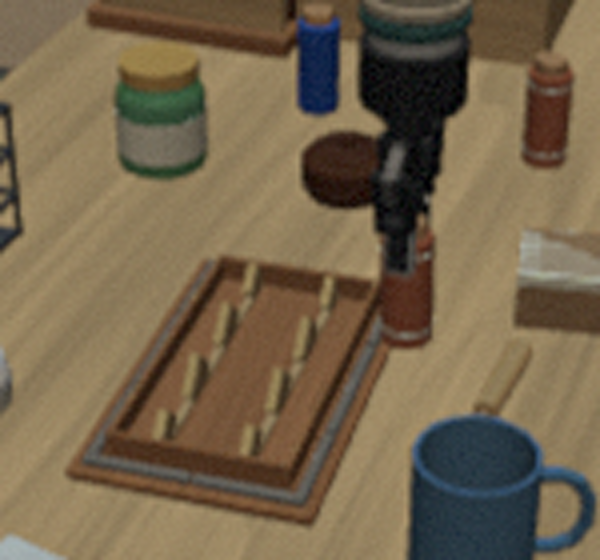

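>>> play_rows(
  series=[
    [0.6,0.05,-0.3,0,0.6],
    [1.2,0.05,-0.4,0,0.6],
    [1.9,0.05,-0.55,0,0.6],
    [2.4,0.05,-0.6,0,0.6],
    [3.1,0.05,-0.6,0,0.6],
    [3.8,0.05,-0.55,0,0.6],
    [3.8,0.05,-0.55,0,0.6],
  ],
)

```text
clock: 5.9
eef_pos: [501.0, -56.9, 78.0]
tool_rot: [-3.141, 0.003, 0.075]
force: [-5.7, 1.1, 2.7]
width: 38.1
```

```bash
python3 gb.py "-86,-68,73,4.3"; python3 - <<'E'
from h import *
a=cam('side');save(a,'s6.png',(250,120,400,260),4)
E
```

```text
t 5.9 p [501.  -56.9  78. ] yaw 4.3 F [-5.7  1.1  2.7] w 38.1 q17 [-0.02 -1.28]
472.6,-59.7,73.0,4.3 [-2.85, 0.06, 0.51] 0.0
```

View pics/s6.png

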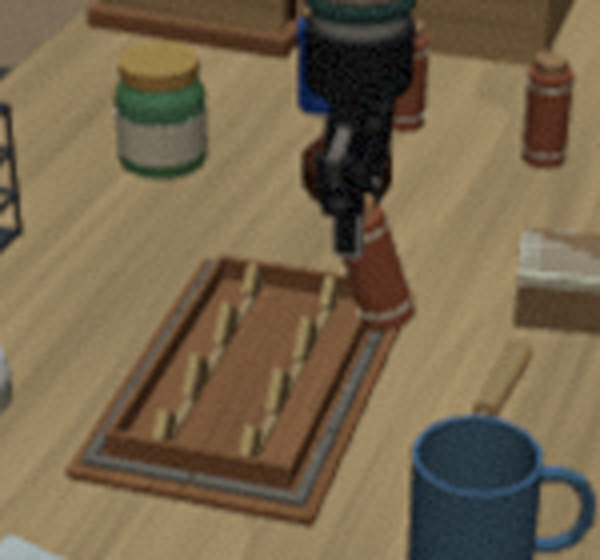

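It's tilting about the lip at only ~6 N, so I'll continue the arc.

>>> play_rows(
  series=[
    [0.7,0,0.2,0,0.6],
    [1.4,0,0.5,0,0.6],
    [2.0,0,0.9,0,0.6],
    [2.6,0,1.3,0,0.6],
    [3.1,0,1.8,0,0.6],
    [3.6,0,2.4,0,0.6],
    [4.0,0,2.8,0,0.6],
    [4.0,0,2.8,0,0.6],
  ],
)

```text
clock: 6.75
eef_pos: [544.4, -54.8, 50.6]
tool_rot: [3.141, -0.004, 0.075]
force: [-1.1, -0.4, 5.1]
width: 37.8
```

```bash
python3 gb.py "0,-68,60,4.3"; python3 - <<'E'
from h import *
a=cam('side');save(a,'s7.png',(250,120,400,260),4)
E
```

```text
t 6.75 p [544.4 -54.8  50.6] yaw 4.3 F [-1.1 -0.4  5.1] w 37.8 q17 [-0.03 -1.29]
558.4,-53.2,60.0,4.3 [1.41, -0.06, -0.93] -0.0
```

View pics/s7.png

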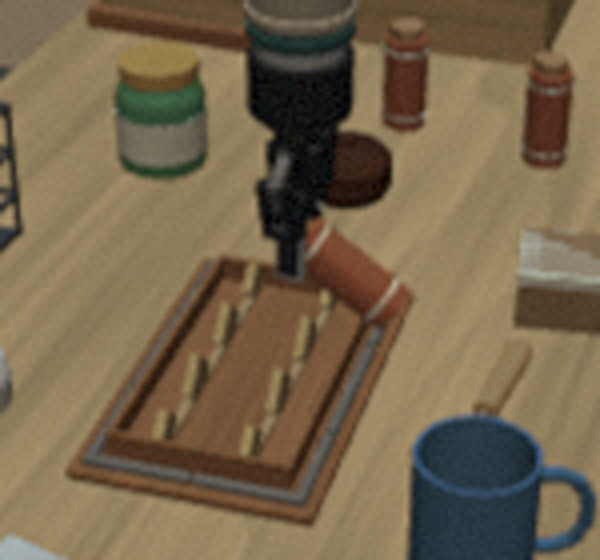

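>>> play_rows(
  series=[
    [0,0,-1.5,0,0.6],
    [1.4,0,-1.6,0,0.6],
    [2.8,-0.06,-1.5,0,0.6],
    [2.8,-0.06,-1.0,0,0.6],
    [2.8,-0.06,0,0,0.6],
    [2.8,-0.06,0.7,0,0.6],
    [2.8,-0.06,1.3,0,0.6],
    [2.8,-0.06,1.6,0,0.6],
  ],
)

```text
clock: 7.6
eef_pos: [575.5, -51.7, 34.9]
tool_rot: [3.14, -0.011, 0.075]
force: [9.8, 0.7, 9.2]
width: 38.2
```

```bash
python3 gb.py "14,-68,26,4.3"
```

```text
t 7.6 p [575.5 -51.7  34.9] yaw 4.3 F [9.8 0.7 9.2] w 38.2 q17 [-0.03 -1.29]
572.4,-52.2,26.0,4.3 [-0.32, 0.03, 0.89] 0.0
```

>>> play_rows(
  series=[
    [-0.1,0,0.3,0,0.6],
    [-0.1,0,0.6,0,0.6],
    [-0.1,0,0.6,0,0.42],
    [-0.1,0,0.6,0,0.42],
    [-0.1,0,0.6,0,0.42],
    [-0.1,0,0.6,0,0.42],
  ],
)

```text
clock: 8.2
eef_pos: [567.6, -52.2, 27.0]
tool_rot: [-3.142, 0.002, 0.074]
force: [-0.1, -0.4, -0.3]
width: 49.8
```

>>> play_rows(
  series=[
    [0,0,-2,0,0.42],
    [0,0,-5,0,0.42],
    [0,0,-10,0,0.3],
    [0,0,-10,0,0],
  ],
)

```text
clock: 8.6
eef_pos: [572.6, -52.8, 132.9]
tool_rot: [3.14, -0.01, 0.074]
force: [1.2, -0.1, 0.3]
width: 72.8
```

```bash
python3 go.py 440.6,-395.7,200,4.3; python3 - <<'E'
from h import *
a=cam('side');b=cam('top')
im=np.zeros((560,800,3),np.uint8)
im[:,:400]=cv2.resize(a['img'][130:270,250:350],(400,560),interpolation=2)
im[:300,400:]=cv2.resize(b['img'][160:235+0,255:355],(400,300),interpolation=2)
cv2.imwrite('pics/s8.png',im[:,:,::-1])
E
```

```text
t 8.6 p [572.6 -52.8 132.9] yaw 4.2 F [ 1.2 -0.1  0.3] w 72.8 q17 [-0.06 -1.32]
440.6,-395.7,200,4.3 [-15.64, 33.23, -6.82] -0.1
```

View pics/s8.png

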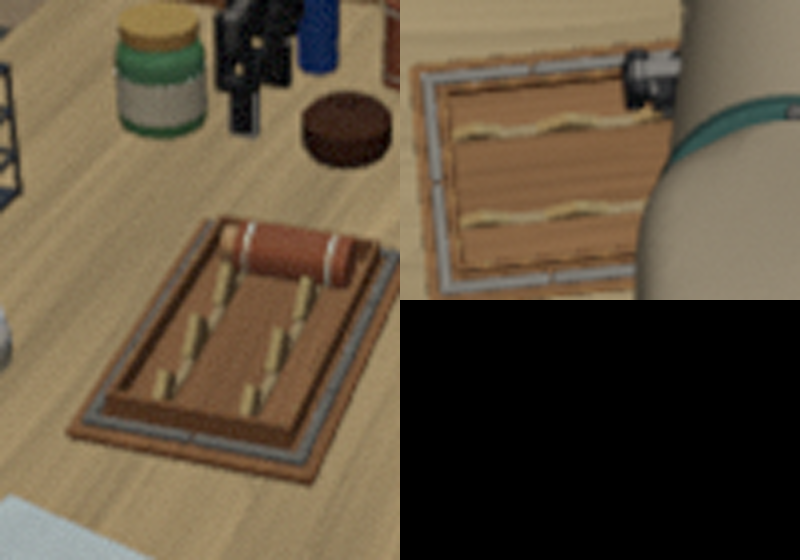

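Jar 2 lies in its groove at y = -68. Next I'll check the remaining two jars numerically, then fetch one.

```bash
cat > chk.py <<'E'
from h import *
b=cam('side');hsv=cv2.cvtColor(b['img'],cv2.COLOR_RGB2HSV)
m=((hsv[:,:,0]<12)&(hsv[:,:,1]>110)&(hsv[:,:,2]>50)).astype(np.uint8)
k,l,s,c=cv2.connectedComponentsWithStats(m)
for i in range(1,k):
    if 60<s[i,4]<3000: print('red',c[i].round(1),s[i])
E
python3 chk.py
```

```text
red [425.7 100.2] [418  89  15  23 105]
red [351.  141.2] [346 134  11  15 128]
red [386.3 150.2] [381 143  12  15 140]
red [336.3 158.9] [326 154  21  11 136]
red [321.5 192.8] [312 186  20  15 231]
red [335.6 195.2] [333 189   8  13  64]
```

>>> play_rows(
  series=[
    [-1.95,4.15,-6.8,0,0],
    [-3.9,8.3,-6.8,0,0],
    [-5.85,12.45,-6.8,0,0],
    [-7.8,16.6,-6.8,0,0],
    [-9.8,20.8,-6.8,0,0],
    [-11.7,24.9,-6.8,0,0],
    [-13.7,29.1,-6.8,0,0],
    [-15.6,33.2,-6.8,0,0],
  ],
)

```text
clock: 9.55
eef_pos: [435.7, -395.9, 193.6]
tool_rot: [-3.139, 0.003, 0.074]
force: [0.9, 0.2, 0.2]
width: 85.1
```

>>> play_rows(
  series=[
    [0,0,0,0,0],
    [0,0,0,0,0],
    [0,0,0,0,0],
  ],
)

```text
clock: 9.85
eef_pos: [438.3, -392.6, 194.2]
tool_rot: [-3.139, 0.001, 0.076]
force: [0.4, 0.1, -0.3]
width: 85.5
```

```bash
python3 chk.py;python3 go.py 440.6,-395.7,46,4.3
```

```text
red [428.4 101.8] [419  94  19  20  86]
red [351.  141.3] [346 134  11  15 132]
red [386.5 147.9] [381 137  12  21 179]
red [336.4 159.2] [326 154  21  11 138]
red [321.4 192.7] [312 186  20  15 229]
red [335.5 195.3] [333 189   7  13  64]
t 9.9 p [ 438.7 -392.4  194.5] yaw 4.4 F [-0.4  0.3  0.1] w 85.3 q17 [ 0.58 -0.7 ]
440.6,-395.7,46,4.3 [0.18, 0.38, 14.85] 0.1
```

>>> play_rows(
  series=[
    [0.18,0.35,4,0,0],
    [0.18,0.35,8,0,0],
    [0.18,0.35,12,0,0],
    [0.18,0.35,14.5,0,0],
    [0.18,0.35,14.8,0,0],
    [0.18,0.35,14.8,0,0.6],
    [0.18,0.35,14.8,0,0.6],
    [0.18,0.35,14.8,0,0.6],
  ],
)

```text
clock: 10.7
eef_pos: [441.2, -398.5, 49.3]
tool_rot: [3.14, -0.002, 0.075]
force: [0.5, 0.6, 1.9]
width: 44.0
```

>>> play_rows(
  series=[
    [0,0,0,0,0.6],
    [0,0,0,0,0.6],
  ],
)

```text
clock: 10.9
eef_pos: [441.2, -398.1, 49.5]
tool_rot: [3.14, -0.002, 0.075]
force: [-1.1, 2.1, 5.6]
width: 38.6
```

>>> play_rows(
  series=[
    [0,0,-2,0,0.6],
    [0,0,-6,0,0.6],
    [0,0,-11,0,0.6],
    [0,0,-15,0,0.6],
    [0,0,-15,0,0.6],
  ],
)

```text
clock: 11.4
eef_pos: [443.1, -401.1, 204.6]
tool_rot: [3.132, -0.01, 0.075]
force: [0.6, -0.4, -0.7]
width: 38.4
```

```bash
python3 gb.py "-95,0,200,4.3" "-95,0,65,4.3"
```

```text
t 11.4 p [ 443.1 -401.1  204.6] yaw 4.3 F [ 0.6 -0.4 -0.7] w 38.4 q17 [ 0.58 -0.7 ]
458.6,7.5,200.0,4.3 [4.58, -40.64, 0.12] -0.0
458.6,7.5,65.0,4.3 [4.45, -40.77, 13.62] -0.0
```

>>> play_rows(
  series=[
    [0.6,-5,0,0,0.6],
    [1.1,-10,0,0,0.6],
    [1.7,-15,0,0,0.6],
    [2.3,-20,0,0,0.6],
    [2.9,-25,0,0,0.6],
    [3.4,-30,0,0,0.6],
    [4.0,-35,0,0,0.6],
    [4.5,-40,0,0,0.6],
  ],
)

```text
clock: 12.2
eef_pos: [454.5, 3.7, 197.7]
tool_rot: [-3.142, -0.001, 0.075]
force: [1.6, -0.0, -1.0]
width: 38.6
```

>>> play_rows(
  series=[
    [0,-0.6,4,0,0.6],
    [0,-0.6,8,0,0.6],
    [0,-0.6,10,0,0.6],
    [0,-0.6,10,0,0.6],
    [0,-0.6,10,0,0.6],
  ],
)

```text
clock: 12.7
eef_pos: [454.6, 7.5, 97.8]
tool_rot: [3.141, 0.0, 0.074]
force: [0.7, -0.5, -2.4]
width: 38.8
```

```bash
python3 gb.py "-92,0,70,4.3" "-86,0,70,4.3"; python3 chk.py
```

```text
t 12.7 p [454.6   7.5  97.8] yaw 4.3 F [ 0.7 -0.5 -2.4] w 38.8 q17 [-0.16 -1.43]
461.6,7.7,70.0,4.3 [0.7, 0.03, 2.78] -0.0
467.5,8.2,70.0,4.3 [1.3, 0.02, 2.78] -0.0
red [429.7 100.1] [419  89  24  26 136]
red [332.4 159.4] [326 155  14  10  79]
red [321.5 192.8] [312 186  21  15 230]
red [335.5 195.3] [333 189   6  13  63]
red [347.1 198.5] [340 188  14  19 191]
```

>>> play_rows(
  series=[
    [0.3,0.03,1.5,0,0.6],
    [0.3,0.03,2.8,0,0.6],
    [0.5,0.03,2.8,0,0.6],
    [1.3,0.03,2.8,0,0.6],
    [2.0,0.03,2.6,0,0.6],
    [2.7,0.03,2.46,0,0.6],
    [3.4,0.03,2.4,0,0.6],
    [4.2,0.03,2.5,0,0.6],
  ],
)

```text
clock: 13.55
eef_pos: [493.2, 11.2, 73.0]
tool_rot: [-3.14, 0.007, 0.075]
force: [-7.7, 0.5, 3.7]
width: 38.3
```

```bash
python3 gb.py "-86,0,70,4.3" "14,0,60,4.3"
```

```text
t 13.55 p [493.2  11.2  73. ] yaw 4.3 F [-7.7  0.5  3.7] w 38.3 q17 [-0.15 -1.42]
467.5,8.2,70.0,4.3 [-2.58, 0.11, 0.31] 0.0
567.3,15.6,60.0,4.3 [7.43, 0.12, 1.24] 0.0
```

>>> play_rows(
  series=[
    [0.7,0.1,0.15,0,0.6],
    [1.4,0.1,0.4,0,0.6],
    [2.0,0.1,0.8,0,0.6],
    [2.6,0.1,1.2,0,0.6],
    [3.1,0.1,1.7,0,0.6],
    [3.6,0.1,2.2,0,0.6],
    [4.0,0.1,2.6,0,0.6],
    [4.0,0.1,2.6,0,0.6],
  ],
)

```text
clock: 14.35
eef_pos: [538.7, 12.7, 47.8]
tool_rot: [-3.142, -0.003, 0.075]
force: [-0.6, -0.4, 5.6]
width: 38.2
```

```bash
python3 gb.py "12,0,60,4.3" "12,0,28,4.3"; python3 - <<'E'
from h import *
a=cam('side');save(a,'s11.png',(250,120,400,260),4)
E
```

```text
t 14.35 p [538.7  12.7  47.8] yaw 4.3 F [-0.6 -0.4  5.6] w 38.2 q17 [-0.14 -1.42]
565.3,15.5,60.0,4.3 [2.68, -0.08, -1.21] -0.0
565.3,15.5,28.0,4.3 [2.67, -0.08, 1.99] -0.0
```

View pics/s11.png

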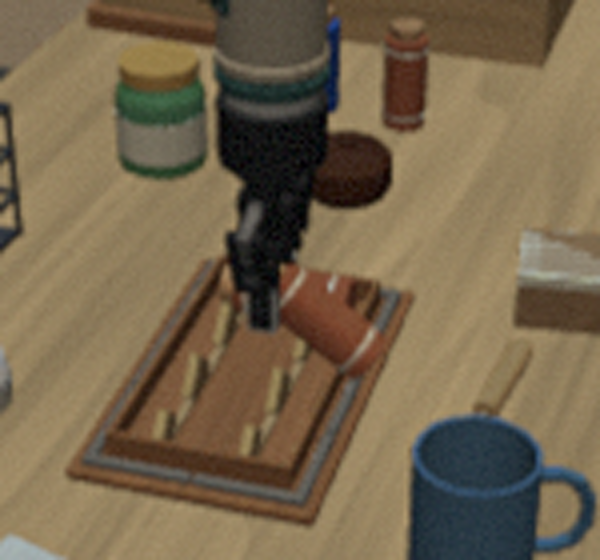

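Same as before (view 11). Next I'll lift over the lip, shift, lower into the middle groove and release.

>>> play_rows(
  series=[
    [0,0,-1.5,0,0.6],
    [1.4,-0.08,-1.7,0,0.6],
    [2.5,-0.08,-1.5,0,0.6],
    [2.5,-0.08,-1.0,0,0.6],
    [2.5,-0.08,0,0,0.6],
    [2.5,-0.08,0.7,0,0.6],
    [2.5,-0.08,1.3,0,0.6],
    [2.5,-0.08,1.5,0,0.6],
  ],
)

```text
clock: 15.2
eef_pos: [568.1, 15.5, 32.9]
tool_rot: [3.141, -0.013, 0.074]
force: [10.6, 1.6, 9.9]
width: 38.3
```

```bash
python3 gb.py "12,0,28,4.3"
```

```text
t 15.2 p [568.1  15.5  32.9] yaw 4.3 F [10.6  1.6  9.9] w 38.3 q17 [-0.14 -1.43]
565.3,15.5,28.0,4.3 [-0.28, -0.02, 0.48] -0.0
```

>>> play_rows(
  series=[
    [-0.1,0,0.3,0,0.6],
    [-0.1,0,0.5,0,0.6],
    [-0.1,0,0.5,0,0.42],
    [-0.1,0,0.5,0,0.42],
    [-0.1,0,0.5,0,0.42],
    [-0.1,0,0.5,0,0.42],
  ],
)

```text
clock: 15.8
eef_pos: [559.0, 15.0, 25.9]
tool_rot: [-3.142, 0.002, 0.075]
force: [0.6, 0.7, 0.5]
width: 49.6
```

>>> play_rows(
  series=[
    [0,0,-2,0,0.42],
    [0,0,-5,0,0.42],
    [0,0,-10,0,0.3],
    [0,0,-15,0,0],
    [0,0,-17,0,0],
    [0,0,-17,0,0],
  ],
)

```text
clock: 16.4
eef_pos: [562.2, 15.1, 199.9]
tool_rot: [-3.142, -0.007, 0.075]
force: [-0.3, 0.4, -0.6]
width: 85.3
```

```bash
python3 go.py 575.8,-415.5,200,4.3; python3 chk.py
```

```text
t 16.4 p [562.2  15.1 199.9] yaw 4.3 F [-0.3  0.4 -0.6] w 85.3 q17 [-0.18 -1.46]
575.8,-415.5,200,4.3 [-1.86, 43.04, -0.03] -0.0
red [431.9  95.4] [421  90  19  15  65]
red [350.9 141.4] [346 134  11  15 128]
red [336.2 159.5] [326 154  21  11 125]
red [320.8 199.6] [305 186  35  29 647]
```

>>> play_rows(
  series=[
    [-0.2,5,0,0,0],
    [-0.4,10,0,0,0],
    [-0.6,15,0,0,0],
    [-0.8,20,0,0,0],
    [-1.0,25,0,0,0],
    [-1.2,30,0,0,0],
    [-1.4,35,0,0,0],
    [-1.7,40,0,0,0],
  ],
)

```text
clock: 17.25
eef_pos: [571.9, -385.7, 193.8]
tool_rot: [-3.139, 0.003, 0.075]
force: [1.4, 0.3, 0.5]
width: 85.6
```

>>> play_rows(
  series=[
    [-0.15,3,0,0,0],
    [-0.15,3,0,0,0],
    [-0.15,3,0,0,0],
    [-0.15,3,0,0,0],
  ],
)

```text
clock: 17.65
eef_pos: [574.0, -412.2, 194.8]
tool_rot: [-3.138, 0.001, 0.077]
force: [-0.0, 0.1, -0.5]
width: 85.1
```

```bash
python3 go.py 575.8,-415.5,46,4.3;python3 chk.py
```

```text
t 17.65 p [ 574.  -412.2  194.8] yaw 4.4 F [-0.   0.1 -0.5] w 85.1 q17 [ 0.51 -0.82]
575.8,-415.5,46,4.3 [0.17, 0.39, 14.88] 0.1
red [429.7  99.5] [419  90  23  24 164]
red [351.  141.3] [346 134  11  15 127]
red [336.3 159.1] [326 154  22  11 136]
red [320.7 199.5] [305 185  35  30 642]
```

>>> play_rows(
  series=[
    [0.15,0.25,4,0,0],
    [0.15,0.25,8,0,0],
    [0.15,0.25,12,0,0],
    [0.15,0.25,14.5,0,0],
    [0.15,0.25,14.9,0,0],
    [0.15,0.25,14.9,0,0.6],
    [0.15,0.25,14.9,0,0.6],
    [0.15,0.25,14.9,0,0.6],
  ],
)

```text
clock: 18.5
eef_pos: [577.0, -417.8, 49.8]
tool_rot: [3.139, -0.003, 0.075]
force: [-0.1, -0.6, -0.1]
width: 43.9
```

>>> play_rows(
  series=[
    [0,0,0,0,0.6],
    [0,0,0,0,0.6],
  ],
)

```text
clock: 18.7
eef_pos: [577.0, -417.6, 50.0]
tool_rot: [3.14, -0.003, 0.075]
force: [-0.7, 0.7, 7.0]
width: 38.5
```

>>> play_rows(
  series=[
    [0,0,-2,0,0.6],
    [0,0,-6,0,0.6],
    [0,0,-11,0,0.6],
    [0,0,-15,0,0.6],
    [0,0,-15,0,0.6],
  ],
)

```text
clock: 19.2
eef_pos: [579.1, -420.1, 205.8]
tool_rot: [3.132, -0.011, 0.075]
force: [0.3, 0.0, -1.4]
width: 38.3
```

```bash
python3 gb.py "-95,68,200,4.3"; python3 chk.py
```

```text
t 19.2 p [ 579.1 -420.1  205.8] yaw 4.3 F [ 0.3  0.  -1.4] w 38.3 q17 [ 0.51 -0.82]
453.5,75.3,200.0,4.3 [-8.84, -50.34, 0.02] -0.0
red [429.3  98.7] [419  89  21  23 155]
red [352.4 100.6] [347  92  12  16 136]
red [336.  159.2] [326 154  22  11 139]
red [320.7 199.6] [305 185  36  30 649]
```

>>> play_rows(
  series=[
    [-0.8,-4.6,0,0,0.6],
    [-1.6,-9.2,0,0,0.6],
    [-2.4,-13.8,0,0,0.6],
    [-3.2,-18.4,0,0,0.6],
    [-4.0,-23,0,0,0.6],
    [-4.8,-27.6,0,0,0.6],
    [-5.6,-32.2,0,0,0.6],
    [-6.4,-36.8,0,0,0.6],
  ],
)

```text
clock: 20.05
eef_pos: [482.3, -53.0, 196.4]
tool_rot: [-3.141, 0.003, 0.075]
force: [1.6, 0.8, -2.1]
width: 38.4
```

>>> play_rows(
  series=[
    [-0.8,-4.6,0,0,0.6],
    [-1.6,-9.2,0,0,0.6],
    [-2.4,-13.5,0,0,0.6],
    [-2.4,-13.5,3,0,0.6],
    [-2.4,-13.5,7,0,0.6],
    [-2.4,-13.5,10,0,0.6],
    [-2.4,-13.5,10,0,0.6],
    [-2.4,-13.5,10,0,0.6],
  ],
)

```text
clock: 20.85
eef_pos: [449.4, 77.6, 97.1]
tool_rot: [3.141, 0.003, 0.074]
force: [0.7, -0.6, -1.0]
width: 38.3
```

```bash
python3 gb.py "-92,68,70,4.3" "-86,68,70,4.3"
```

```text
t 20.85 p [449.4  77.6  97.1] yaw 4.3 F [ 0.7 -0.6 -1. ] w 38.3 q17 [-0.31 -1.59]
456.5,75.5,70.0,4.3 [0.7, 0.26, 2.71] -0.0
462.4,76.0,70.0,4.3 [1.29, 0.25, 2.71] -0.0
```

>>> play_rows(
  series=[
    [0.3,0.2,1.5,0,0.6],
    [0.3,0.2,2.7,0,0.6],
    [0.5,0.2,2.7,0,0.6],
    [1.3,0.2,2.7,0,0.6],
    [2.0,0.2,2.5,0,0.6],
    [2.7,0.2,2.36,0,0.6],
    [3.4,0.2,2.3,0,0.6],
    [4.2,0.2,2.4,0,0.6],
  ],
)

```text
clock: 21.65
eef_pos: [489.4, 79.2, 74.2]
tool_rot: [-3.141, 0.007, 0.075]
force: [-6.4, 0.6, 5.5]
width: 38.0
```

>>> play_rows(
  series=[
    [0.7,0.05,0.15,0,0.6],
    [1.4,0.05,0.4,0,0.6],
    [2.0,0.05,0.8,0,0.6],
    [2.6,0.05,1.2,0,0.6],
    [3.1,0.05,1.7,0,0.6],
    [3.6,0.05,2.2,0,0.6],
    [4.0,0.05,2.6,0,0.6],
    [4.0,0.05,2.6,0,0.6],
  ],
)

```text
clock: 22.45
eef_pos: [535.1, 81.9, 49.3]
tool_rot: [-3.141, -0.005, 0.075]
force: [-0.6, 1.0, 6.2]
width: 38.1
```

```bash
python3 gb.py "12,68,60,4.3" "12,68,28,4.3"
```

```text
t 22.45 p [535.1  81.9  49.3] yaw 4.3 F [-0.6  1.   6.2] w 38.1 q17 [-0.27 -1.56]
560.2,83.3,60.0,4.3 [2.52, 0.05, -1.06] -0.0
560.2,83.3,28.0,4.3 [2.5, 0.05, 2.14] -0.0
```

>>> play_rows(
  series=[
    [0,0,-1.5,0,0.6],
    [1.4,0.05,-1.7,0,0.6],
    [2.5,0.05,-1.5,0,0.6],
    [2.5,0.05,-1.0,0,0.6],
    [2.5,0.05,0,0,0.6],
    [2.5,0.05,0.7,0,0.6],
    [2.5,0.05,1.3,0,0.6],
    [2.5,0.05,1.6,0,0.6],
  ],
)

```text
clock: 23.25
eef_pos: [563.5, 83.6, 32.8]
tool_rot: [-3.141, -0.012, 0.074]
force: [9.2, 2.2, 9.2]
width: 38.4
```

```bash
python3 gb.py "12,68,28,4.3"
```

```text
t 23.25 p [563.5  83.6  32.8] yaw 4.3 F [9.2 2.2 9.2] w 38.4 q17 [-0.26 -1.56]
560.2,83.3,28.0,4.3 [-0.34, 0.01, 0.48] -0.0
```

>>> play_rows(
  series=[
    [-0.1,0,0.3,0,0.6],
    [-0.1,0,0.5,0,0.6],
    [-0.1,0,0.5,0,0.42],
    [-0.1,0,0.5,0,0.42],
    [-0.1,0,0.5,0,0.42],
    [-0.1,0,0.5,0,0.42],
  ],
)

```text
clock: 23.85
eef_pos: [555.0, 82.7, 25.9]
tool_rot: [3.141, 0.002, 0.075]
force: [-0.2, -0.6, 1.0]
width: 49.2
```

>>> play_rows(
  series=[
    [0,0,-2,0,0.42],
    [0,0,-5,0,0.42],
    [0,0,-10,0,0.3],
    [0,0,-15,0,0],
    [0,0,-20,0,0],
    [0,0,-20,0,0],
  ],
)

```text
clock: 24.45
eef_pos: [560.3, 83.3, 233.2]
tool_rot: [-3.14, -0.013, 0.075]
force: [0.5, 0.4, -0.1]
width: 85.5
```

```bash
python3 go.py 483.6,388.5,230,168.85
```

```text
t 24.45 p [560.3  83.3 233.2] yaw 4.3 F [ 0.5  0.4 -0.1] w 85.5 q17 [-0.3 -1.6]
483.6,388.5,230,168.85 [-5.38, -31.01, 0.3] -164.6
```

>>> play_rows(
  series=[
    [-0.7,-4,0,-8,0],
    [-1.4,-8,0,-16,0],
    [-2.1,-12,0,-24,0],
    [-2.8,-16,0,-32,0],
    [-3.5,-20,0,-40,0],
    [-4.2,-24,0,-48,0],
    [-4.9,-28,0,-56,0],
    [-5.4,-31,0,-64,0],
  ],
)

```text
clock: 25.25
eef_pos: [477.1, 390.6, 225.8]
tool_rot: [-3.14, 0.0, 1.2]
force: [0.6, 0.2, 0.2]
width: 85.5
```

>>> play_rows(
  series=[
    [0,0,0,-8,0],
    [0,0,0,-16,0],
    [0,0,0,-24,0],
    [0,0,0,-32,0],
    [0,0,0,-40,0],
    [0,0,0,-48,0],
    [0,0,0,-56,0],
    [0,0,0,-64,0],
  ],
)

```text
clock: 26.05
eef_pos: [478.6, 387.4, 225.6]
tool_rot: [-3.14, 0.0, 2.315]
force: [-0.8, -0.7, 0.7]
width: 85.3
```

>>> play_rows(
  series=[
    [0,0,0,-8,0],
    [0,0,0,-16,0],
    [0,0,0,-24,0],
    [0,0,0,-32,0],
    [0,0,0,-36.6,0],
    [0,0,0,-36.6,0],
    [0,0,0,-36.6,0],
    [0,0,0,-36.6,0],
  ],
)

```text
clock: 26.85
eef_pos: [479.1, 387.8, 226.3]
tool_rot: [-3.141, -0.0, 2.946]
force: [-0.1, 1.3, -0.1]
width: 85.7
```

```bash
python3 go.py 483.6,388.5,85,168.85; python3 - <<'E'
from h import *
a=cam('side');b=cam('top')
im=np.zeros((560,800,3),np.uint8)
im[:,:400]=cv2.resize(a['img'][200:340,200:300+0],(400,560),interpolation=2)
im[:300,400:]=cv2.resize(b['img'][160:235+0,255:355],(400,300),interpolation=2)
im[300:,400:750]=cv2.resize(a['img'][165:269,240:380],(350,260),interpolation=2)
cv2.imwrite('pics/s12.png',im[:,:,::-1])
E
```

```text
t 26.85 p [479.1 387.8 226.3] yaw 168.8 F [-0.1  1.3 -0.1] w 85.7 q17 [-0.35  0.28]
483.6,388.5,85,168.85 [-0.43, 0.17, 14.13] -0.0
```

View pics/s12.png

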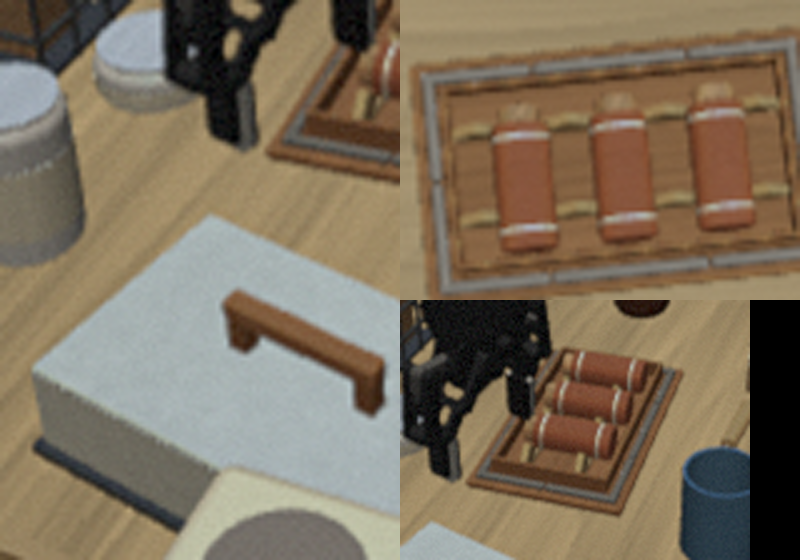

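All three jars lie in their grooves, one each. Next I'll measure the base from its grey seal, then grip the cover.

>>> play_rows(
  series=[
    [-0.5,0.1,4,0,0],
    [-0.5,0.1,8,0,0],
    [-0.5,0.1,11,0,0],
    [-0.5,0.1,13,0,0],
    [-0.5,0.1,13.9,0,0],
    [-0.5,0.1,13.9,0,0],
  ],
)

```text
clock: 27.55
eef_pos: [483.8, 387.6, 86.6]
tool_rot: [-3.14, -0.001, 2.948]
force: [-0.7, -0.4, -0.3]
width: 85.1
```

```bash
python3 go.py 484.5,389,87,168.85; python3 - <<'E'
from h import *
b=cam('top');hsv=cv2.cvtColor(b['img'],cv2.COLOR_RGB2HSV)
m=np.zeros(b['img'].shape[:2],np.uint8);r=np.s_[160:242,250:370]
m[r]=(hsv[r][:,:,1]<60)
k,l,s,c=cv2.connectedComponentsWithStats(m)
for i in range(1,k):
    if s[i,4]>40: print(s[i],c[i].round(1))
m2=np.isin(l,[i for i in range(1,k) if s[i,4]>40])
W=onz(b,np.argwhere(m2)[:,::-1],15)[:,:2]
print(cv2.minAreaRect(W.astype(np.float32)),W.mean(0))
# robust: classify points into 4 sides in base frame, fit lines
E=np.array([[np.cos(PSI),np.sin(PSI)],[-np.sin(PSI),np.cos(PSI)]])
L=(W-C)@E.T
for n,ax,sg,h,o in(('u-',0,-1,75,130),('u+',0,1,75,130),('v-',1,-1,130,75),('v+',1,1,130,75)):
    q=L[(abs(L[:,ax]-sg*h)<14)&(abs(L[:,1-ax])<o-15)]; f=np.polyfit(q[:,1-ax],q[:,ax],1); print(n,len(q),f.round(4),'deg',np.degrees(f[0]).round(2))
E
```

```text
t 27.55 p [483.8 387.6  86.6] yaw 168.9 F [-0.7 -0.4 -0.3] w 85.1 q17 [-0.4   0.18]
484.5,389,87,168.85 [-0.04, 0.15, -0.04] 0.0
[260 170 100  64 815] [309.2 201.4]
[250 215  18  27 273] [256.  231.6]
((541.0062866210938, 36.529266357421875), (180.2277374267578, 309.70562744140625), 4.215446949005127) [531.41320255  55.47066915]
u- 240 [ 1.90000e-03 -7.46373e+01] deg 0.11
u+ 226 [4.00000e-04 7.52177e+01] deg 0.02
v- 115 [-1.40000e-03 -1.27814e+02] deg -0.08
v+ 115 [-1.100000e-03  1.316707e+02] deg -0.06
```

>>> play_rows(
  series=[
    [0,0.1,0,0,1],
    [0,0.1,0,0,1],
    [0,0.1,0,0,1],
    [0,0.1,0,0,1],
    [0,0.1,0,0,1],
    [0,0.1,0,0,1],
    [0,0.1,0,0,1],
  ],
)

```text
clock: 28.3
eef_pos: [484.5, 389.0, 87.5]
tool_rot: [3.142, 0.0, 2.948]
force: [0.3, -0.2, -0.0]
width: 0.2
```

>>> play_rows(
  series=[
    [0,0.1,-0.5,0,1],
    [0,0.1,-1.5,0,1],
    [0,0.1,-3,0,1],
    [0,0.1,-5,0,1],
    [0,0.1,-8,0,1],
    [0,0.1,-11,0,1],
    [0,0.1,-13,0,1],
    [0,0.1,-13,0,1],
  ],
)

```text
clock: 29.1
eef_pos: [486.1, 392.0, 222.2]
tool_rot: [3.135, 0.005, 2.948]
force: [-0.9, 0.0, 0.1]
width: -0.1
```

```bash
sed -i 's/^C=.*;/C=np.array([553.4,16.5]);/' h.py; python3 gb.py "0,0,215,94.3"
```

```text
t 29.1 p [486.1 392.  222.2] yaw 168.9 F [-0.9  0.   0.1] w -0.1 q17 [-0.35  0.28]
553.4,16.5,215.0,94.3 [-13.85, -35.55, 0.56] 74.6
```

The fingers closed on nothing, so I'll look.

```bash
python3 - <<'E'
from h import *
a=cam('side');b=cam('top')
im=np.zeros((560,800,3),np.uint8)
im[:,:400]=cv2.resize(a['img'][190:344,190:300+0],(400,560),interpolation=2)
im[:560,400:]=cv2.resize(b['img'][150:290,120:220],(400,560),interpolation=2)
cv2.imwrite('pics/s13.png',im[:,:,::-1])
E
```

```text
(no output)
```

View pics/s13.png

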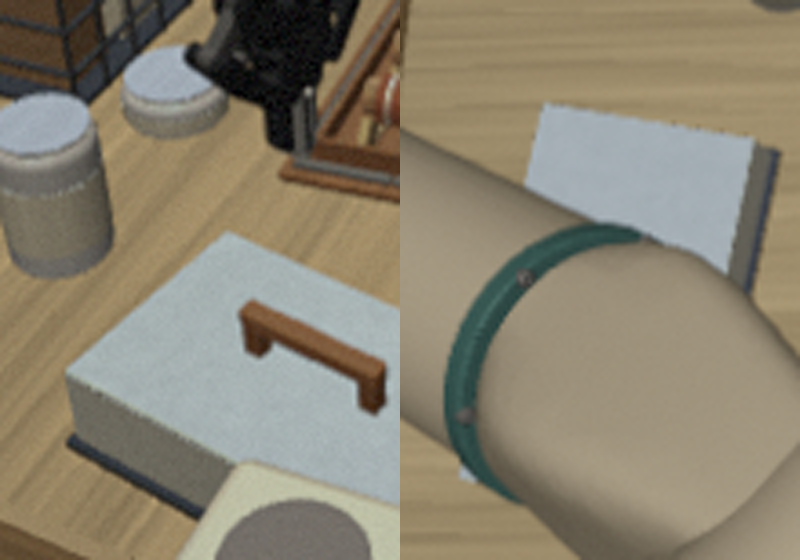

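```bash
python3 - <<'E'
from h import *
a=cam('top');b=cam('side')
p=status.read_state()['eef_pos'];print('tcp',p,proj(b,[p]),proj(a,[p]))
for z in(86,93,100,120,140): print(z,proj(b,[[484,388.5,z]]).round(1))
ca,ra=ray(a,[[168.1,225.5]]);cb,rb=ray(b,[[275.8,284.9]])
s=np.linalg.lstsq(np.c_[ra[0],-rb[0]],cb-ca,rcond=None)[0];print(ca+s[0]*ra[0],cb+s[1]*rb[0])
hsv=cv2.cvtColor(b['img'],cv2.COLOR_RGB2HSV); r=np.s_[262:310,250:302]
m=np.zeros(hsv.shape[:2],np.uint8); m[r]=(hsv[r][:,:,1]>100); 
q=np.argwhere(m)[:,::-1];print(q.mean(0),q.min(0),q.max(0),len(q))
E
```

```text
tcp [484.30516361 389.22025604 216.74631189] [[273.02862804 237.63087497]] [[152.60219223 219.33718396]]
86 [[277.2 285.7]]
93 [[277.  283.3]]
100 [[276.8 280.9]]
120 [[276.2 273.9]]
140 [[275.7 266.7]]
[484.34886624 391.2809063   90.54004658] [485.37816475 391.60741259  90.76778109]
[276.36239782 285.77111717] [257 263] [295 302] 367
```

```bash
python3 - <<'E'
from h import *
b=cam('side');p=status.read_state()['eef_pos']
u=proj(b,[p,p+[0,0,-11],p+[0,0,8]])
im=cv2.resize(b['img'][180:260,220:320],None,fx=7,fy=7,interpolation=2)[:,:,::-1].copy()
for q,c in zip(u,((0,0,255),(0,255,255),(0,255,0))): cv2.drawMarker(im,tuple(int(v) for v in (q-[220,180])*7),c,0,14,1)
cv2.imwrite('pics/s14.png',im);print(u)
E
```

```text
[[273.0766179  237.74881391]
 [273.42639482 242.11521149]
 [272.81901473 234.53462761]]
```

View pics/s14.png

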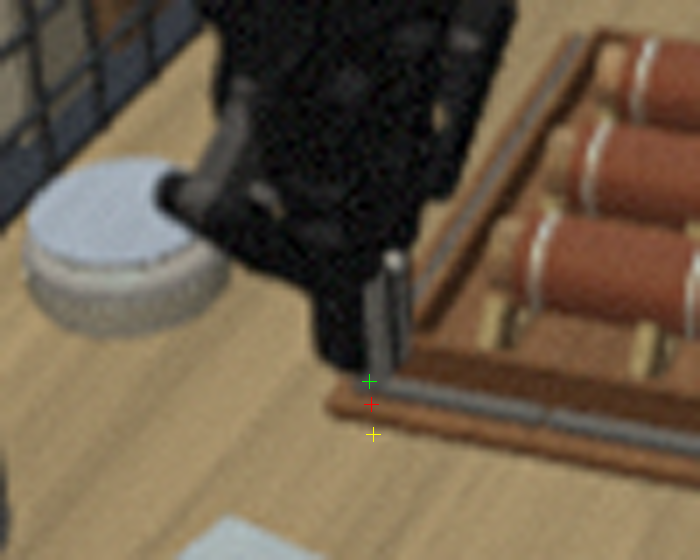

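```bash
python3 - <<'E'
from h import *
b=cam('side');p=status.read_state()['eef_pos'];print(p)
for z in(60,70,80,90,100,110): print(z,proj(b,[[440.7,-262.6,z]]).round(1))
for dz in(0,5,10,15,20): print(dz,proj(b,[p+[0,0,dz]]).round(1))
E
```

```text
[484.25887126 389.32746974 216.40669674]
60 [[377.  161.4]]
70 [[377.2 158.7]]
80 [[377.5 156. ]]
90 [[377.7 153.3]]
100 [[377.9 150.5]]
110 [[378.1 147.7]]
0 [[273.  237.8]]
5 [[272.9 235.8]]
10 [[272.7 233.8]]
15 [[272.6 231.8]]
20 [[272.4 229.7]]
```

Projection shows the real fingertips sit about 10 mm above the reported TCP when shut (16 mm at 38 mm opening), about 21 mm higher than stated. I'll go 21 mm lower for the handle.

>>> play_rows(
  series=[
    [0,-0.1,3,0,0],
    [0,-0.1,6,0,0],
    [0,-0.1,9,0,0],
    [0,-0.1,11.5,0,0],
    [0,-0.1,13,0,0],
    [0,-0.1,14,0,0],
    [0,-0.1,14.7,0,0],
    [0,-0.1,14.7,0,0],
  ],
)

```text
clock: 30.2
eef_pos: [484.4, 388.9, 70.2]
tool_rot: [-3.141, -0.0, 2.948]
force: [-0.3, -0.9, 0.6]
width: 85.5
```

>>> play_rows(
  series=[
    [0,0,0,0,1],
    [0,0,0,0,1],
    [0,0,0,0,1],
    [0,0,0,0,1],
    [0,0,0,0,1],
    [0,0,0,0,1],
    [0,0,0,0,1],
  ],
)

```text
clock: 30.9
eef_pos: [484.9, 390.0, 71.3]
tool_rot: [3.14, 0.001, 2.948]
force: [-0.2, 1.8, 5.2]
width: 12.1
```

>>> play_rows(
  series=[
    [0,0,-0.5,0,1],
    [0,0,-1.5,0,1],
    [0,0,-3,0,1],
    [0,0,-5,0,1],
    [0,0,-7,0,1],
    [0,0,-9,0,1],
    [0,0,-9,0,1],
    [0,0,-9,0,1],
  ],
)

```text
clock: 31.7
eef_pos: [484.6, 388.6, 160.8]
tool_rot: [-3.141, 0.001, 2.947]
force: [0.4, -0.5, -6.1]
width: 12.3
```

```bash
python3 gb.py "0,0,165,94.3"
```

```text
t 31.7 p [484.6 388.6 160.8] yaw 168.9 F [ 0.4 -0.5 -6.1] w 12.3 q17 [-0.37  0.23]
553.4,16.5,165.0,94.3 [-13.94, -35.18, -0.41] 74.6
```

>>> play_rows(
  series=[
    [0,0,-3,0,1],
    [0,0,-5.5,0,1],
    [-1.0,-2.5,-5.5,6,1],
    [-2.5,-6,-5.5,13,1],
    [-4,-10,-5.5,20,1],
    [-5.5,-14,-5.5,27,1],
    [-7,-18,-5.5,34,1],
    [-8.5,-22,-5.5,41,1],
  ],
)

```text
clock: 32.5
eef_pos: [524.5, 154.4, 214.2]
tool_rot: [-3.139, -0.001, 2.227]
force: [0.3, 0.5, -6.4]
width: 12.5
```

```bash
python3 gb.py "0,0,215,94.3"
```

```text
t 32.5 p [524.5 154.4 214.2] yaw 127.6 F [ 0.3  0.5 -6.4] w 12.5 q17 [-0.03  0.04]
553.4,16.5,215.0,94.3 [-12.69, -6.13, -0.07] 33.3
```

>>> play_rows(
  series=[
    [-3.2,-1.5,0,8,1],
    [-6.4,-3,0,16,1],
    [-9.5,-4.6,0,24,1],
    [-12.0,-5.8,0,30,1],
    [-12.7,-6.1,0,33.3,1],
    [-12.7,-6.1,0,33.3,1],
    [-12.7,-6.1,0,33.3,1],
    [-12.7,-6.1,0,33.3,1],
  ],
)

```text
clock: 33.3
eef_pos: [554.7, 20.8, 215.1]
tool_rot: [-3.141, -0.001, 1.654]
force: [-0.8, 0.8, -6.2]
width: 13.1
```

```bash
python3 gb.py "0,0,150,94.3"; python3 - <<'E'
from h import *
b=cam('top');hsv=cv2.cvtColor(b['img'],cv2.COLOR_RGB2HSV)
p=status.read_state()['eef_pos'];z=p[2]-71+66
m=np.zeros(hsv.shape[:2],np.uint8);r=np.s_[130:270,220:400];m[r]=(hsv[r][:,:,1]<40)&(hsv[r][:,:,2]>120)
k,l,s,c=cv2.connectedComponentsWithStats(m);i=1+s[1:,4].argmax();print(s[i])
cv2.imwrite('pics/m.png',m*255); np.save('m.npy',l==i)
pts=np.argwhere(l==i)[:,::-1];W=onz(b,pts,z)[:,:2];print(cv2.minAreaRect(W.astype(np.float32)),z,p)
save(b,'t15.png',(210,120,400,270),4)
E
```

```text
t 33.3 p [554.7  20.8 215.1] yaw 94.8 F [-0.8  0.8 -6.2] w 13.1 q17 [ 0.11 -0.19]
553.4,16.5,150.0,94.3 [-0.42, -0.16, 6.51] 0.5
[ 253  158   60   66 2755]
((548.95703125, 84.85848236083984), (150.651611328125, 128.6570587158203), 4.83951473236084) 210.2114473100587 [554.86017929  20.61710784 215.21144731]
```

View pics/t15.png

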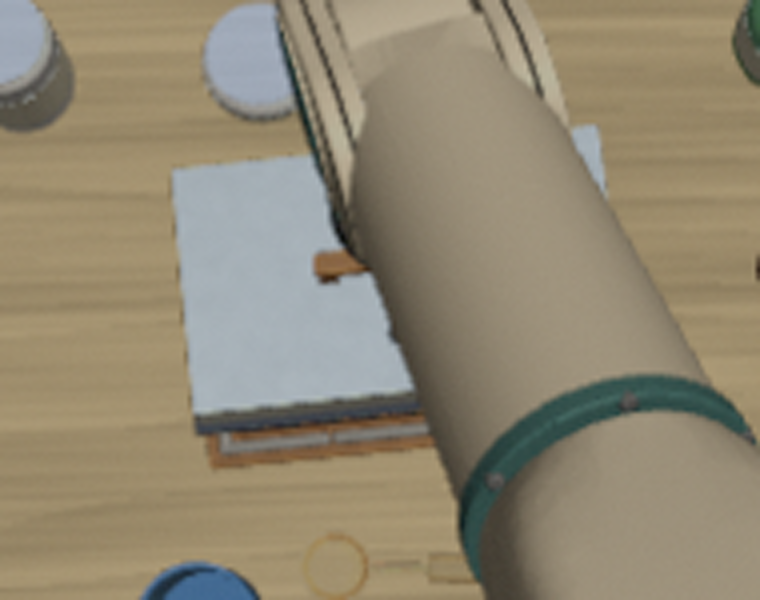

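The cover is held above the base and its top outline (150 wide) gives its centre about (554.5, 19.4), close to the TCP. Aligning and lowering to just above the lip.

>>> play_rows(
  series=[
    [-0.28,-0.12,2,0.5,1],
    [-0.28,-0.12,5,0.5,1],
    [-0.28,-0.12,8,0.5,1],
    [-0.28,-0.12,10,0.5,1],
    [-0.28,-0.12,10,0.5,1],
    [-0.28,-0.12,10,0.5,1],
    [-0.28,-0.12,10,0.5,1],
    [-0.28,-0.12,10,0.5,1],
  ],
)

```text
clock: 34.15
eef_pos: [555.5, 16.4, 116.9]
tool_rot: [3.139, -0.0, 1.642]
force: [-0.0, -0.4, -6.3]
width: 12.4
```

```bash
python3 go.py "553.8,17.7,86,94.3"; python3 - <<'E'
from h import *
b=cam('top');hsv=cv2.cvtColor(b['img'],cv2.COLOR_RGB2HSV)
p=status.read_state()['eef_pos'];z=p[2]-71+66
m=np.zeros(hsv.shape[:2],np.uint8);r=np.s_[130:270,220:400];m[r]=(hsv[r][:,:,1]<40)&(hsv[r][:,:,2]>120)
k,l,s,c=cv2.connectedComponentsWithStats(m);i=1+s[1:,4].argmax();print(s[i])
pts=np.argwhere(l==i)[:,::-1];W=onz(b,pts,z)[:,:2];R=cv2.minAreaRect(W.astype(np.float32));print(R,z,p)
L=(W-C)@np.array([[np.cos(PSI),np.sin(PSI)],[-np.sin(PSI),np.cos(PSI)]]).T
print('in base frame: u',np.percentile(L[:,0],[0.5,99.5]),'v max',np.percentile(L[:,1],99.5))
E
```

```text
t 34.15 p [555.5  16.4 116.9] yaw 94.1 F [-0.  -0.4 -6.3] w 12.4 q17 [ 0.08 -0.24]
553.8,17.7,86,94.3 [0.14, -0.17, 3.09] -0.2
[ 259  168   61   60 2382]
((551.1356811523438, 72.51067352294922), (150.78713989257812, 144.9618682861328), 4.080852031707764) 111.78271558367508 [555.30292221  16.29137782 116.78271558]
in base frame: u [-72.9455787   76.41286953] v max 128.04373017569364
```

>>> play_rows(
  series=[
    [0.15,-0.17,0,-0.2,1],
    [0.15,-0.17,0.3,-0.2,1],
    [0.15,-0.17,0.8,-0.2,1],
    [0.15,-0.17,1.3,-0.2,1],
    [0.15,-0.17,1.8,-0.2,1],
    [0.15,-0.17,2.3,-0.2,1],
    [0.15,-0.17,2.7,-0.2,1],
    [0.15,-0.17,2.7,-0.2,1],
  ],
)

```text
clock: 35.0
eef_pos: [552.1, 17.4, 87.7]
tool_rot: [-3.14, 0.0, 1.646]
force: [-0.2, -0.1, -5.9]
width: 12.2
```

```bash
python3 go.py "553.8,17.7,86,94.3"
```

```text
t 35.0 p [552.1  17.4  87.7] yaw 94.3 F [-0.2 -0.1 -5.9] w 12.2 q17 [ 0.07 -0.26]
553.8,17.7,86,94.3 [0.01, 0.18, 0.17] -0.0
```

It's over the lip with no contact force. Lower the last 2 mm, release, raise.

>>> play_rows(
  series=[
    [0,0.12,0.1,0,1],
    [0,0.12,0.2,0,1],
    [0,0.12,0.2,0,1],
  ],
)

```text
clock: 35.3
eef_pos: [553.9, 17.6, 86.6]
tool_rot: [3.141, -0.0, 1.646]
force: [-0.2, 0.7, -5.7]
width: 12.6
```

>>> play_rows(
  series=[
    [0,0,0,0,0.5],
    [0,0,0,0,0.4],
    [0,0,0,0,0.4],
    [0,0,0,0,0.4],
  ],
)

```text
clock: 35.7
eef_pos: [554.3, 17.7, 87.0]
tool_rot: [3.14, 0.0, 1.646]
force: [0.3, 0.7, -0.3]
width: 51.1
```

>>> play_rows(
  series=[
    [0,0,-3,0,0.4],
    [0,0,-7,0,1],
    [0,0,-7,0,1],
    [0,0,-7,0,1],
    [0,0,-7,0,1],
  ],
)

```text
clock: 36.2
eef_pos: [553.0, 17.4, 155.8]
tool_rot: [-3.14, 0.0, 1.645]
force: [-0.1, 0.4, -0.5]
width: -0.3
```

```bash
python3 gb.py "-69,-124,120,94.3" "-69,0,120,94.3" "-69,124,120,94.3" "69,124,120,94.3" "69,0,120,94.3" "69,-124,120,94.3"
```

```text
t 36.2 p [553.   17.4 155.8] yaw 94.3 F [-0.1  0.4 -0.5] w -0.3 q17 [ 0.1  -0.22]
493.9,-112.3,120.0,94.3 [-12.49, -6.85, 3.59] -0.0
484.6,11.3,120.0,94.3 [-0.09, -6.86, 3.59] -0.0
475.3,135.0,120.0,94.3 [12.31, -6.86, 3.59] -0.0
612.9,145.3,120.0,94.3 [12.31, 6.93, 3.57] -0.0
622.2,21.7,120.0,94.3 [-0.08, 6.94, 3.57] -0.0
631.5,-102.0,120.0,94.3 [-12.49, 6.94, 3.57] -0.0
```

>>> play_rows(
  series=[
    [0,-4,0,0,1],
    [-0.1,-6.86,0,0,1],
    [-0.1,-6.86,3,0,1],
    [-0.1,-6.86,6,0,1],
    [-0.1,-6.86,6,0,1],
    [-0.1,-6.86,6,0,1],
  ],
)

```text
clock: 36.8
eef_pos: [484.7, 11.6, 95.9]
tool_rot: [-3.139, -0.0, 1.646]
force: [0.5, 0.8, 0.8]
width: -0.1
```

```bash
python3 gb.py "-69,0,75,94.3"; python3 - <<'E'
from h import *
b=cam('top');hsv=cv2.cvtColor(b['img'],cv2.COLOR_RGB2HSV);z=81
m=np.zeros(hsv.shape[:2],np.uint8);r=np.s_[130:270,220:400];m[r]=(hsv[r][:,:,1]<40)&(hsv[r][:,:,2]>120)
k,l,s,c=cv2.connectedComponentsWithStats(m)
I=np.isin(l,[i for i in range(1,k) if s[i,4]>60])
W=onz(b,np.argwhere(I)[:,::-1],z)[:,:2]
L=(W-C)@np.array([[np.cos(PSI),np.sin(PSI)],[-np.sin(PSI),np.cos(PSI)]]).T
print('in base frame: u',np.percentile(L[:,0],[0.3,99.7]),'v',np.percentile(L[:,1],[.3,99.7]))
s=cam('side');u=proj(s,[status.read_state()['eef_pos']+[0,0,10]]);print(u)
im=np.zeros((560,800,3),np.uint8)
im[:420]=0
im[:400,:]=cv2.resize(s['img'][170:270,220:420],(800,400),interpolation=2)
cv2.drawMarker(im,tuple(int(v) for v in (u[0]-[220,170])*4),(0,255,0),0,14,1)
cv2.imwrite('pics/s16.png',im[:,:,::-1])
E
```

```text
t 36.8 p [484.7  11.6  95.9] yaw 94.3 F [0.5 0.8 0.8] w -0.1 q17 [ 0.08 -0.28]
484.6,11.3,75.0,94.3 [-0.03, -0.0, 2.09] 0.0
in base frame: u [-74.63055143 195.36329825] v [-129.09699321  129.51957939]
[[336.10264472 188.37322669]]
```

Cover is centred on the base (u −74.6, v ±129.3). Approaching the first press point.

>>> play_rows(
  series=[
    [0,0,1,0,1],
    [0,0,1.8,0,1],
    [0,0,2.0,0,1],
    [0,0,2.0,0,1],
  ],
)

```text
clock: 37.3
eef_pos: [485.1, 11.5, 76.1]
tool_rot: [-3.141, 0.0, 1.646]
force: [0.6, 0.1, 0.5]
width: -0.0
```

>>> play_rows(
  series=[
    [0,0,0.05,0,1],
    [0,0,0.1,0,1],
    [0,0,0.1,0,1],
  ],
)

```text
clock: 37.6
eef_pos: [485.6, 11.5, 75.6]
tool_rot: [3.141, 0.0, 1.646]
force: [-0.5, -0.4, 0.8]
width: -0.3
```

>>> play_rows(
  series=[
    [0,0,0.05,0,1],
    [0,0,0.1,0,1],
    [0,0,0.1,0,1],
  ],
)

```text
clock: 37.9
eef_pos: [485.4, 11.5, 74.5]
tool_rot: [3.142, -0.0, 1.646]
force: [-0.5, 0.6, 1.2]
width: 0.3
```

>>> play_rows(
  series=[
    [0,0,0.05,0,1],
    [0,0,0.1,0,1],
    [0,0,0.15,0,1],
    [0,0,0.15,0,1],
  ],
)

```text
clock: 38.3
eef_pos: [485.4, 11.5, 72.9]
tool_rot: [-3.141, -0.0, 1.646]
force: [-0.3, 0.3, -0.3]
width: 0.4
```

>>> play_rows(
  series=[
    [0,0,0.05,0,1],
    [0,0,0.1,0,1],
    [0,0,0.1,0,1],
  ],
)

```text
clock: 38.6
eef_pos: [485.4, 11.5, 72.0]
tool_rot: [-3.142, -0.0, 1.646]
force: [0.1, 0.9, 0.1]
width: 0.2
```

>>> play_rows(
  series=[
    [0,0,0.05,0,1],
    [0,0,0.1,0,1],
    [0,0,0.1,0,1],
  ],
)

```text
clock: 38.9
eef_pos: [485.4, 11.5, 71.0]
tool_rot: [-3.142, -0.0, 1.646]
force: [-0.5, 0.8, -0.0]
width: -0.1
```

>>> play_rows(
  series=[
    [0,0,0.05,0,1],
    [0,0,0.1,0,1],
    [0,0,0.1,0,1],
  ],
)

```text
clock: 39.2
eef_pos: [485.4, 11.5, 69.9]
tool_rot: [-3.142, -0.0, 1.646]
force: [-0.2, 0.1, -0.1]
width: 0.2
```

>>> play_rows(
  series=[
    [0,0,0.05,0,1],
    [0,0,0.1,0,1],
    [0,0,0.1,0,1],
  ],
)

```text
clock: 39.5
eef_pos: [485.4, 11.5, 69.0]
tool_rot: [-3.142, -0.0, 1.646]
force: [0.5, -0.5, -0.5]
width: 0.1
```

>>> play_rows(
  series=[
    [0,0,0.05,0,1],
    [0,0,0.08,0,1],
    [0,0,0.08,0,1],
  ],
)

```text
clock: 39.8
eef_pos: [485.4, 11.5, 68.2]
tool_rot: [-3.142, -0.0, 1.646]
force: [-0.4, 0.3, -0.2]
width: -0.1
```

>>> play_rows(
  series=[
    [0,0,0.05,0,1],
    [0,0,0.08,0,1],
    [0,0,0.08,0,1],
  ],
)

```text
clock: 40.1
eef_pos: [485.4, 11.5, 67.4]
tool_rot: [-3.142, 0.0, 1.646]
force: [-0.1, 0.3, 0.1]
width: -0.1
```

>>> play_rows(
  series=[
    [0,0,0.05,0,1],
    [0,0,0.08,0,1],
    [0,0,0.08,0,1],
  ],
)

```text
clock: 40.4
eef_pos: [485.5, 11.5, 67.0]
tool_rot: [3.141, 0.0, 1.646]
force: [-0.2, -0.1, 5.1]
width: -0.0
```

```bash
python3 gb.py "-69,0,66,94.3"; python3 - <<'E'
from h import *
s=cam('side');p=status.read_state()['eef_pos']
g=s['img'].astype(int).sum(2)
u0=proj(s,[p+[0,0,z] for z in(10,15,20,25)]);print(u0.round(1))
c=int(u0[1][0])
for r in range(176,206): print(r,g[r,c-8:c+9:2])
E
```

```text
t 40.4 p [485.5  11.5  67. ] yaw 94.3 F [-0.2 -0.1  5.1] w -0.0 q17 [ 0.06 -0.3 ]
484.6,11.3,66.0,94.3 [-0.01, -0.09, 0.1] -0.0
[[336.2 197.5]
 [336.2 196. ]
 [336.2 194.5]
 [336.3 193. ]]
176 [ 68  44  41  12 119  40  22 173 530]
177 [ 90  45  45  48  43  70  32 226 540]
178 [ 68  29  57  41  84  62  39 252 494]
179 [ 98  50  44  55  14  67  41 204 351]
180 [ 77  57  41  63  56  39  64 137 129]
181 [28 27 65 62 83 55 48 95 55]
182 [81 57 46 57 72 54  6 72 82]
183 [291  38  52  53  35  45  63  39  53]
184 [465 199  39  63  49  55  58  38  56]
185 [534 325  54  72  62  45  57 154  47]
186 [513 378  93 243 188  57  73 400 152]
187 [524 378 122 256 242  71  97 441 211]
188 [514 373 121 140 230  72 105 328 204]
189 [504 379 114 151 215  99  80 245 215]
190 [522 371 122 139 222  81  50 223 230]
191 [534 382 118 148 213  78  71 211 206]
192 [529 383 106 142 236  82  46 214 226]
193 [519 376 111 149 211  87  86 219 221]
194 [524 458 135 157 245  77 128 226 221]
195 [524 525 330 138 233  65 182 208 221]
196 [526 530 422 151 229 129 212 217 212]
197 [515 522 435 276 255 194 223 214 229]
198 [520 524 492 445 434 223 219 219 213]
199 [518 526 521 526 497 223 219 231 190]
200 [521 515 514 528 420 214 225 227 188]
201 [517 522 520 546 327 201 211 219 189]
202 [516 517 529 532 264 202 233 217 151]
203 [519 518 529 499 203 222 208 203 133]
204 [521 517 535 413 212 219 230 186 138]
205 [522 528 530 327 202 207 218 165 150]
```

Contact is at reported z≈67.1. Pressing now with small steps.

>>> play_rows(
  series=[
    [0,-0.05,0.03,0,1],
    [0,-0.05,0.05,0,1],
    [0,-0.05,0.07,0,1],
    [0,-0.05,0.07,0,1],
  ],
)

```text
clock: 40.85
eef_pos: [485.5, 11.5, 66.9]
tool_rot: [3.14, 0.0, 1.646]
force: [-1.6, 0.3, 11.9]
width: 0.3
```

>>> play_rows(
  series=[
    [0,0,0.03,0,1],
    [0,0,0.06,0,1],
    [0,0,0.06,0,1],
  ],
)

```text
clock: 41.15
eef_pos: [485.5, 11.5, 66.8]
tool_rot: [3.14, 0.001, 1.646]
force: [-2.9, -0.0, 17.5]
width: -0.1
```

>>> play_rows(
  series=[
    [0,0,0.02,0,1],
    [0,0,0.03,0,1],
    [0,0,0.03,0,1],
  ],
)

```text
clock: 41.45
eef_pos: [485.5, 11.5, 66.8]
tool_rot: [3.14, 0.001, 1.646]
force: [-3.3, 0.1, 20.5]
width: -0.1
```

>>> play_rows(
  series=[
    [0,0,0.02,0,1],
    [0,0,0.04,0,1],
    [0,0,0.04,0,1],
  ],
)

```text
clock: 41.75
eef_pos: [485.5, 11.4, 66.7]
tool_rot: [3.14, 0.001, 1.646]
force: [-5.4, 0.6, 24.9]
width: -0.1
```

>>> play_rows(
  series=[
    [0,0,0.02,0,1],
    [0,0,0.03,0,1],
    [0,0,0.03,0,1],
  ],
)

```text
clock: 42.05
eef_pos: [485.5, 11.4, 66.7]
tool_rot: [3.14, 0.001, 1.646]
force: [-4.9, 0.3, 27.3]
width: -0.3
```

>>> play_rows(
  series=[
    [0,0,-1.5,0,1],
    [-4,0,-2,0,1],
    [-8,0,-2,0,1],
    [-12.4,0,-2,0,1],
    [-12.4,0,-1.2,0,1],
    [-12.4,0,-0.5,0,1],
    [-12.4,0,-0.5,0,1],
    [-12.4,0,-0.5,0,1],
  ],
)

```text
clock: 42.85
eef_pos: [494.1, -110.3, 69.1]
tool_rot: [-3.141, -0.001, 1.648]
force: [0.7, 0.2, -0.2]
width: -0.1
```

>>> play_rows(
  series=[
    [0,0,0.1,0,1],
    [0,0,0.2,0,1],
    [0,0,0.3,0,1],
    [0,0,0.3,0,1],
  ],
)

```text
clock: 43.25
eef_pos: [494.5, -111.5, 66.9]
tool_rot: [3.141, -0.0, 1.647]
force: [-0.6, 0.9, 5.8]
width: 0.2
```

>>> play_rows(
  series=[
    [0,0,0.05,0,1],
    [0,0,0.1,0,1],
    [0,0,0.15,0,1],
    [0,0,0.15,0,1],
  ],
)

```text
clock: 43.65
eef_pos: [494.4, -111.8, 66.4]
tool_rot: [3.141, 0.001, 1.646]
force: [-3.0, 1.4, 15.3]
width: -0.4
```

>>> play_rows(
  series=[
    [0,0,0.04,0,1],
    [0,0,0.08,0,1],
    [0,0,0.08,0,1],
  ],
)

```text
clock: 43.95
eef_pos: [494.1, -112.1, 65.8]
tool_rot: [3.141, 0.001, 1.646]
force: [-4.2, 0.9, 19.3]
width: -0.4
```

>>> play_rows(
  series=[
    [0,0,0.02,0,1],
    [0,0,0.05,0,1],
    [0,0,0.05,0,1],
  ],
)

```text
clock: 44.25
eef_pos: [494.0, -112.4, 65.3]
tool_rot: [3.142, 0.001, 1.646]
force: [-4.6, 0.4, 19.6]
width: -0.4
```

The corner is yielding at ~20 N. Following it down.

>>> play_rows(
  series=[
    [0,0,0.05,0,1],
    [0,0,0.1,0,1],
    [0,0,0.15,0,1],
    [0,0,0.2,0,1],
    [0,0,0.2,0,1],
  ],
)

```text
clock: 44.75
eef_pos: [493.2, -113.5, 63.4]
tool_rot: [-3.14, 0.003, 1.645]
force: [-6.2, -2.5, 21.0]
width: 0.4
```

>>> play_rows(
  series=[
    [0,0,0.05,0,1],
    [0,0,0.1,0,1],
    [0,0,0.15,0,1],
    [0,0,0.15,0,1],
  ],
)

```text
clock: 45.15
eef_pos: [492.8, -114.0, 62.4]
tool_rot: [-3.14, 0.003, 1.645]
force: [-7.7, -2.2, 26.9]
width: 0.1
```

>>> play_rows(
  series=[
    [0,0,-1.5,0,1],
    [4,0,-2,0,1],
    [8,0,-2,0,1],
    [12.4,0,-2,0,1],
    [12.4,0,-1.2,0,1],
    [12.4,0,-0.7,0,1],
    [12.4,0,-0.5,0,1],
    [12.4,0,-0.35,0,1],
  ],
)

```text
clock: 45.95
eef_pos: [483.2, 11.6, 64.5]
tool_rot: [-3.139, -0.0, 1.645]
force: [-9.5, 5.2, 31.4]
width: -0.5
```

>>> play_rows(
  series=[
    [0,0,0.05,0,1],
    [0,0,0.1,0,1],
    [0,0,0.1,0,1],
  ],
)

```text
clock: 46.25
eef_pos: [483.2, 11.8, 64.3]
tool_rot: [-3.14, -0.0, 1.645]
force: [-7.8, 5.3, 27.8]
width: 0.0
```

>>> play_rows(
  series=[
    [0,0.05,-1.5,0,1],
    [4,0.05,-2,0,1],
    [8,0.05,-2,0,1],
    [12.4,0.05,-2,0,1],
    [12.4,0.05,-1.2,0,1],
    [12.4,0.05,-0.7,0,1],
    [12.4,0.05,-0.5,0,1],
    [12.4,0.05,-0.4,0,1],
  ],
)

```text
clock: 47.05
eef_pos: [476.0, 132.6, 66.2]
tool_rot: [-3.14, 0.002, 1.642]
force: [-1.8, -0.7, 7.8]
width: 0.0
```

>>> play_rows(
  series=[
    [0,0,0.08,0,1],
    [0,0,0.16,0,1],
    [0,0,0.23,0,1],
    [0,0,0.23,0,1],
  ],
)

```text
clock: 47.45
eef_pos: [475.5, 132.6, 64.9]
tool_rot: [-3.14, 0.002, 1.642]
force: [-3.2, -1.1, 9.9]
width: 0.1
```

>>> play_rows(
  series=[
    [0,0,0.05,0,1],
    [0,0,0.1,0,1],
    [0,0,0.1,0,1],
  ],
)

```text
clock: 47.75
eef_pos: [475.4, 132.7, 64.3]
tool_rot: [-3.14, 0.002, 1.643]
force: [-4.9, -1.3, 14.8]
width: 0.2
```

>>> play_rows(
  series=[
    [0,0,0.06,0,1],
    [0,0,0.12,0,1],
    [0,0,0.18,0,1],
    [0,0,0.18,0,1],
  ],
)

```text
clock: 48.15
eef_pos: [474.7, 133.3, 63.0]
tool_rot: [-3.139, 0.002, 1.643]
force: [-7.5, -0.0, 20.6]
width: 0.3
```

>>> play_rows(
  series=[
    [0,0,0.05,0,1],
    [0,0,0.1,0,1],
    [0,0,0.13,0,1],
    [0,0,0.13,0,1],
  ],
)

```text
clock: 48.55
eef_pos: [474.5, 133.6, 62.3]
tool_rot: [-3.139, 0.001, 1.644]
force: [-9.3, -0.0, 27.7]
width: -0.3
```

>>> play_rows(
  series=[
    [0,0,-1.5,0,1],
    [0,0,-4.5,0,1],
    [0,4.6,-4.5,0,1],
    [0,9.2,-4.5,0,1],
    [0,13.9,-4.5,0,1],
    [0,13.9,-2.5,0,1],
    [0,13.9,-1.1,0,1],
    [0,13.9,-0.9,0,1],
  ],
)

```text
clock: 49.35
eef_pos: [613.2, 143.6, 67.1]
tool_rot: [-3.138, 0.001, 1.644]
force: [0.6, -0.5, 2.0]
width: 0.2
```

>>> play_rows(
  series=[
    [0,0,0.1,0,1],
    [0,0,0.2,0,1],
    [0,0,0.3,0,1],
    [0,0,0.4,0,1],
    [0,0,0.4,0,1],
  ],
)

```text
clock: 49.85
eef_pos: [614.6, 145.7, 66.7]
tool_rot: [3.141, 0.0, 1.646]
force: [-2.5, -0.5, 7.6]
width: -0.2
```

>>> play_rows(
  series=[
    [0,0,0.05,0,1],
    [0,0,0.1,0,1],
    [0,0,0.1,0,1],
  ],
)

```text
clock: 50.15
eef_pos: [614.7, 145.9, 66.3]
tool_rot: [3.141, 0.0, 1.646]
force: [-3.5, -0.5, 11.2]
width: 0.4
```

>>> play_rows(
  series=[
    [0,0,0.05,0,1],
    [0,0,0.1,0,1],
    [0,0,0.15,0,1],
    [0,0,0.2,0,1],
    [0,0,0.2,0,1],
  ],
)

```text
clock: 50.65
eef_pos: [614.7, 146.7, 64.7]
tool_rot: [3.14, -0.001, 1.646]
force: [-4.5, 0.1, 14.4]
width: -0.2
```

>>> play_rows(
  series=[
    [0,0,0.05,0,1],
    [0,0,0.1,0,1],
    [0,0,0.15,0,1],
    [0,0,0.15,0,1],
  ],
)

```text
clock: 51.05
eef_pos: [615.2, 147.3, 63.7]
tool_rot: [3.139, -0.002, 1.647]
force: [-2.7, 1.5, 15.3]
width: 0.3
```

>>> play_rows(
  series=[
    [0,0,0.05,0,1],
    [0,0,0.1,0,1],
    [0,0,0.15,0,1],
    [0,0,0.15,0,1],
  ],
)

```text
clock: 51.45
eef_pos: [615.7, 148.0, 62.5]
tool_rot: [3.138, -0.002, 1.647]
force: [-4.1, 1.7, 17.2]
width: -0.2
```

>>> play_rows(
  series=[
    [0,0,0.05,0,1],
    [0,0,0.1,0,1],
    [0,0,0.1,0,1],
  ],
)

```text
clock: 51.75
eef_pos: [615.8, 148.0, 62.3]
tool_rot: [3.138, -0.002, 1.647]
force: [-5.7, 2.3, 21.6]
width: -0.4
```

>>> play_rows(
  series=[
    [0,0,-1.5,0,1],
    [-4,-0.2,-2,0,1],
    [-8,-0.2,-2,0,1],
    [-12.6,-0.2,-2,0,1],
    [-12.6,-0.2,-1.2,0,1],
    [-12.6,-0.2,-0.8,0,1],
    [-12.6,-0.2,-0.6,0,1],
    [-12.6,-0.2,-0.5,0,1],
  ],
)

```text
clock: 52.55
eef_pos: [623.4, 18.5, 64.9]
tool_rot: [3.139, 0.003, 1.646]
force: [-0.9, -6.6, 14.3]
width: 0.0
```

>>> play_rows(
  series=[
    [0,0,0.05,0,1],
    [0,0,0.1,0,1],
    [0,0,0.1,0,1],
  ],
)

```text
clock: 52.85
eef_pos: [623.4, 18.5, 64.8]
tool_rot: [3.139, 0.004, 1.646]
force: [-2.2, -5.8, 15.3]
width: -0.0
```

>>> play_rows(
  series=[
    [0,0,0.05,0,1],
    [0,0,0.1,0,1],
    [0,0,0.1,0,1],
  ],
)

```text
clock: 53.15
eef_pos: [623.5, 18.5, 64.6]
tool_rot: [3.139, 0.004, 1.646]
force: [-4.5, -6.4, 21.3]
width: 0.2
```

>>> play_rows(
  series=[
    [0,-0.1,-1.5,0,1],
    [-4,-0.1,-2,0,1],
    [-8,-0.1,-2,0,1],
    [-12.1,-0.1,-2,0,1],
    [-12.1,-0.1,-1.2,0,1],
    [-12.1,-0.1,-0.7,0,1],
    [-12.1,-0.1,-0.4,0,1],
    [-12.1,-0.1,-0.3,0,1],
  ],
)

```text
clock: 53.95
eef_pos: [630.4, -100.1, 65.6]
tool_rot: [-3.142, 0.001, 1.648]
force: [-3.7, -4.1, 13.9]
width: 0.1
```

>>> play_rows(
  series=[
    [0,0,0.05,0,1],
    [0,0,0.1,0,1],
    [0,0,0.1,0,1],
  ],
)

```text
clock: 54.25
eef_pos: [630.5, -100.3, 65.2]
tool_rot: [3.141, 0.002, 1.648]
force: [-4.0, -4.7, 14.2]
width: -0.2
```

>>> play_rows(
  series=[
    [0,0,0.05,0,1],
    [0,0,0.1,0,1],
    [0,0,0.15,0,1],
    [0,0,0.2,0,1],
    [0,0,0.2,0,1],
  ],
)

```text
clock: 54.75
eef_pos: [630.6, -101.1, 63.6]
tool_rot: [3.141, 0.003, 1.648]
force: [-4.5, -4.7, 15.2]
width: -0.2
```

>>> play_rows(
  series=[
    [0,0,0.05,0,1],
    [0,0,0.1,0,1],
    [0,0,0.15,0,1],
    [0,0,0.15,0,1],
  ],
)

```text
clock: 55.15
eef_pos: [630.8, -101.7, 62.5]
tool_rot: [3.141, 0.004, 1.647]
force: [-4.4, -6.0, 16.8]
width: -0.0
```

>>> play_rows(
  series=[
    [0,0,0.05,0,1],
    [0,0,0.08,0,1],
    [0,0,0.08,0,1],
  ],
)

```text
clock: 55.45
eef_pos: [630.9, -101.8, 62.2]
tool_rot: [3.14, 0.004, 1.647]
force: [-5.6, -6.0, 21.0]
width: -0.0
```

>>> play_rows(
  series=[
    [0,0,-2,0,1],
    [0,0,-4.5,0,1],
    [0.1,-4.6,-4.5,0,1],
    [0.1,-9.2,-4.5,0,1],
    [0.1,-13.8,-4.5,0,1],
    [0.1,-13.8,-2.5,0,1],
    [0.1,-13.8,-1.0,0,1],
    [0.1,-13.8,-0.8,0,1],
  ],
)

```text
clock: 56.25
eef_pos: [491.7, -107.5, 65.9]
tool_rot: [-3.139, -0.002, 1.65]
force: [-0.5, -0.9, 1.0]
width: 0.1
```

>>> play_rows(
  series=[
    [0,0,0.1,0,1],
    [0,0,0.2,0,1],
    [0,0,0.3,0,1],
    [0,0,0.4,0,1],
    [0,0,0.5,0,1],
    [0,0,0.55,0,1],
    [0,0,0.55,0,1],
  ],
)

```text
clock: 56.95
eef_pos: [493.2, -110.6, 62.4]
tool_rot: [3.14, 0.001, 1.645]
force: [-1.5, -0.1, 9.6]
width: 0.1
```

>>> play_rows(
  series=[
    [0,0,0.06,0,1],
    [0,0,0.13,0,1],
    [0,0,0.13,0,1],
  ],
)

```text
clock: 57.25
eef_pos: [493.2, -110.7, 62.1]
tool_rot: [3.14, 0.001, 1.645]
force: [-3.7, -0.7, 21.5]
width: -0.2
```

>>> play_rows(
  series=[
    [0,0,-1.5,0,1],
    [4,-0.1,-2,0,1],
    [8,-0.1,-2,0,1],
    [12.4,-0.1,-2,0,1],
    [12.4,-0.1,-1.2,0,1],
    [12.4,-0.1,-0.7,0,1],
    [12.4,-0.1,-0.5,0,1],
    [12.4,-0.1,-0.5,0,1],
  ],
)

```text
clock: 58.05
eef_pos: [482.1, 11.7, 64.7]
tool_rot: [-3.141, 0.001, 1.643]
force: [0.1, 0.1, 0.1]
width: -0.0
```

>>> play_rows(
  series=[
    [0,0,0.1,0,1],
    [0,0,0.2,0,1],
    [0,0,0.3,0,1],
    [0,0,0.4,0,1],
    [0,0,0.4,0,1],
  ],
)

```text
clock: 58.55
eef_pos: [481.6, 11.3, 62.3]
tool_rot: [-3.141, 0.002, 1.643]
force: [-3.9, -1.0, 17.1]
width: 0.0
```

>>> play_rows(
  series=[
    [0,0,0.03,0,1],
    [0,0,0.06,0,1],
    [0,0,0.06,0,1],
  ],
)

```text
clock: 58.85
eef_pos: [481.6, 11.3, 62.2]
tool_rot: [-3.141, 0.002, 1.643]
force: [-5.2, -2.4, 23.4]
width: 0.0
```

>>> play_rows(
  series=[
    [0,0.2,-1.5,0,1],
    [4,0.25,-2,0,1],
    [8,0.25,-2,0,1],
    [12.4,0.25,-2,0,1],
    [12.4,0.25,-1.2,0,1],
    [12.4,0.25,-0.7,0,1],
    [12.4,0.25,-0.5,0,1],
    [12.4,0.25,-0.5,0,1],
  ],
)

```text
clock: 59.65
eef_pos: [475.5, 134.9, 65.0]
tool_rot: [-3.14, 0.001, 1.643]
force: [-0.2, -0.8, 0.2]
width: -0.3
```

>>> play_rows(
  series=[
    [0,0,0.1,0,1],
    [0,0,0.2,0,1],
    [0,0,0.3,0,1],
    [0,0,0.4,0,1],
    [0,0,0.45,0,1],
    [0,0,0.45,0,1],
  ],
)

```text
clock: 60.25
eef_pos: [475.9, 136.9, 62.2]
tool_rot: [3.14, 0.0, 1.645]
force: [-1.7, -0.3, 13.3]
width: 0.2
```

>>> play_rows(
  series=[
    [0,0,0.04,0,1],
    [0,0,0.08,0,1],
    [0,0,0.08,0,1],
  ],
)

```text
clock: 60.55
eef_pos: [476.0, 136.9, 62.1]
tool_rot: [3.14, 0.0, 1.645]
force: [-3.9, -1.0, 20.4]
width: -0.1
```

>>> play_rows(
  series=[
    [0,0,-2,0,1],
    [0,0,-4.5,0,1],
    [-0.2,4.6,-4.5,0,1],
    [-0.2,9.2,-4.5,0,1],
    [-0.2,13.7,-4.5,0,1],
    [-0.2,13.7,-2.5,0,1],
    [-0.2,13.7,-1.0,0,1],
    [-0.2,13.7,-0.7,0,1],
  ],
)

```text
clock: 61.35
eef_pos: [609.4, 144.7, 64.6]
tool_rot: [-3.136, 0.001, 1.646]
force: [-0.6, -0.3, 1.5]
width: -0.2
```

>>> play_rows(
  series=[
    [0,0,0.1,0,1],
    [0,0,0.2,0,1],
    [0,0,0.3,0,1],
    [0,0,0.4,0,1],
    [0,0,0.5,0,1],
    [0,0,0.55,0,1],
    [0,0,0.55,0,1],
  ],
)

```text
clock: 62.05
eef_pos: [613.3, 146.7, 62.8]
tool_rot: [3.139, -0.002, 1.646]
force: [-1.3, 2.1, 6.2]
width: -0.1
```

>>> play_rows(
  series=[
    [0,0,0.06,0,1],
    [0,0,0.12,0,1],
    [0,0,0.16,0,1],
    [0,0,0.16,0,1],
  ],
)

```text
clock: 62.45
eef_pos: [613.6, 146.9, 62.4]
tool_rot: [3.138, -0.002, 1.646]
force: [-2.3, 2.2, 13.6]
width: 0.1
```

>>> play_rows(
  series=[
    [0,0,-1.5,0,1],
    [-4,-0.05,-2,0,1],
    [-8,-0.05,-2,0,1],
    [-12.4,-0.05,-2,0,1],
    [-12.4,-0.05,-1.2,0,1],
    [-12.4,-0.05,-0.7,0,1],
    [-12.4,-0.05,-0.5,0,1],
    [-12.4,-0.05,-0.5,0,1],
  ],
)

```text
clock: 63.25
eef_pos: [620.7, 22.7, 65.0]
tool_rot: [-3.141, -0.0, 1.647]
force: [-0.4, 0.6, -0.6]
width: 0.1
```

>>> play_rows(
  series=[
    [0,0,0.1,0,1],
    [0,0,0.2,0,1],
    [0,0,0.3,0,1],
    [0,0,0.4,0,1],
    [0,0,0.43,0,1],
    [0,0,0.43,0,1],
  ],
)

```text
clock: 63.85
eef_pos: [622.1, 23.1, 62.5]
tool_rot: [3.139, -0.0, 1.647]
force: [-1.4, -0.2, 9.7]
width: 0.1
```

>>> play_rows(
  series=[
    [0,0,0.06,0,1],
    [0,0,0.13,0,1],
    [0,0,0.13,0,1],
  ],
)

```text
clock: 64.15
eef_pos: [622.2, 23.2, 62.4]
tool_rot: [3.139, -0.0, 1.647]
force: [-4.9, -0.3, 18.2]
width: 0.1
```

>>> play_rows(
  series=[
    [0,0,-1.5,0,1],
    [-4,0,-2,0,1],
    [-8,0,-2,0,1],
    [-12.4,0,-2,0,1],
    [-12.4,0,-1.2,0,1],
    [-12.4,0,-0.7,0,1],
    [-12.4,0,-0.5,0,1],
    [-12.4,0,-0.5,0,1],
  ],
)

```text
clock: 64.95
eef_pos: [630.3, -99.4, 64.2]
tool_rot: [-3.141, -0.002, 1.649]
force: [-0.4, 0.8, -0.1]
width: 0.1
```

>>> play_rows(
  series=[
    [0,0,0.1,0,1],
    [0,0,0.2,0,1],
    [0,0,0.3,0,1],
    [0,0,0.4,0,1],
    [0,0,0.45,0,1],
    [0,0,0.45,0,1],
  ],
)

```text
clock: 65.55
eef_pos: [630.9, -101.1, 62.2]
tool_rot: [3.14, -0.0, 1.646]
force: [-3.0, 1.0, 12.9]
width: -0.0
```

>>> play_rows(
  series=[
    [0,0,0.05,0,1],
    [0,0,0.1,0,1],
    [0,0,0.1,0,1],
  ],
)

```text
clock: 65.85
eef_pos: [631.0, -101.1, 62.1]
tool_rot: [3.14, 0.0, 1.646]
force: [-4.5, 1.1, 19.2]
width: -0.3
```

>>> play_rows(
  series=[
    [0,0,-1.5,0,1],
    [4,0,-2,0,1],
    [8,0,-2,0,1],
    [12.4,0,-2,0,1],
    [12.4,0,-1.2,0,1],
    [12.4,0,-0.7,0,1],
    [12.4,0,-0.3,0,1],
    [12.4,0,0.0,0,1],
  ],
)

```text
clock: 66.65
eef_pos: [621.5, 20.6, 61.9]
tool_rot: [3.141, 0.001, 1.643]
force: [-10.6, 1.5, 44.1]
width: -0.4
```

>>> play_rows(
  series=[
    [0,0,0.04,0,1],
    [0,0,0.08,0,1],
    [0,0,0.08,0,1],
  ],
)

```text
clock: 66.95
eef_pos: [621.5, 20.6, 62.1]
tool_rot: [3.14, 0.0, 1.643]
force: [-9.3, 0.8, 27.2]
width: 0.2
```

>>> play_rows(
  series=[
    [0,0,-1.5,0,1],
    [4,0,-2,0,1],
    [8,0,-2,0,1],
    [12.4,0.1,-2,0,1],
    [12.4,0.1,-1.2,0,1],
    [12.4,0.1,-0.7,0,1],
    [12.4,0.1,-0.6,0,1],
    [12.4,0.1,-0.6,0,1],
  ],
)

```text
clock: 67.75
eef_pos: [613.1, 142.4, 63.7]
tool_rot: [-3.141, 0.002, 1.642]
force: [0.8, -0.0, -0.2]
width: -0.1
```

>>> play_rows(
  series=[
    [0,0,0.1,0,1],
    [0,0,0.2,0,1],
    [0,0,0.3,0,1],
    [0,0,0.4,0,1],
    [0,0,0.45,0,1],
    [0,0,0.45,0,1],
  ],
)

```text
clock: 68.35
eef_pos: [613.5, 144.3, 62.1]
tool_rot: [3.14, 0.001, 1.645]
force: [-3.2, -1.6, 15.5]
width: 0.0
```

>>> play_rows(
  series=[
    [0,0,0.04,0,1],
    [0,0,0.08,0,1],
    [0,0,0.08,0,1],
  ],
)

```text
clock: 68.65
eef_pos: [613.5, 144.3, 62.1]
tool_rot: [3.14, 0.001, 1.645]
force: [-4.7, -3.0, 20.1]
width: -0.0
```

All six points bottom at 62.1–62.2, a 5 mm drop from 67.1. Retreating and checking.

>>> play_rows(
  series=[
    [0,0,-4,0,1],
    [0,0,-9,0,1],
    [0,0,-14,0,1],
    [-5,0,-14,0,1],
    [-10,0,-14,0,1],
    [-15,0,-14,0,1],
    [-20,0,-14,0,1],
    [-25,0,-14,0,1],
  ],
)

```text
clock: 69.45
eef_pos: [631.3, -106.2, 199.2]
tool_rot: [3.141, 0.0, 1.645]
force: [0.8, -0.5, -0.1]
width: -0.0
```

>>> play_rows(
  series=[
    [-5,0,0,0,1],
    [-10,0,0,0,1],
    [-15,0,0,0,1],
    [-20,0,0,0,1],
    [-20,0,0,0,1],
    [-20,0,0,0,1],
    [-20,0,0,0,1],
  ],
)

```text
clock: 70.15
eef_pos: [646.7, -301.5, 198.8]
tool_rot: [3.141, -0.002, 1.647]
force: [0.8, 1.1, -0.3]
width: -0.2
```

```bash
python3 go.py; python3 - <<'E'
from h import *
a=cam('top');s=cam('side')
hsv=cv2.cvtColor(a['img'],cv2.COLOR_RGB2HSV)
m=np.zeros(hsv.shape[:2],np.uint8);r=np.s_[140:250,240:375];m[r]=(hsv[r][:,:,1]<40)&(hsv[r][:,:,2]>120)
k,l,st,c=cv2.connectedComponentsWithStats(m);i=1+st[1:,4].argmax()
W=onz(a,np.argwhere(l==i)[:,::-1],76)[:,:2];print(cv2.minAreaRect(W.astype(np.float32)))
# predicted top corners in side view if seated (76) or not (81)
for z in(76,81): print(z,proj(s,[[*B(u,v),z] for u,v in((-75,-130),(-75,130),(75,130),(75,-130))]).round(1).tolist())
im=np.zeros((600,800,3),np.uint8)
im[:340,:]=cv2.resize(s['img'][170:255,210:410],(800,340),interpolation=2)
im[340:]=cv2.resize(a['img'][120:315,80:520],(800,260),interpolation=3)
cv2.imwrite('pics/end.png',im[:,:,::-1])
E
```

```text
t 70.15 p [ 646.7 -301.5  198.8] yaw 94.4 F [ 0.8  1.1 -0.3] w -0.2 q17 [0.52 0.34]
((553.89599609375, 17.018295288085938), (150.94239807128906, 259.8861999511719), 4.248871326446533)
76 [[349.7, 175.4], [325.4, 225.0], [271.1, 215.1], [303.0, 168.4]]
81 [[349.7, 174.0], [325.4, 223.4], [271.0, 213.6], [303.0, 167.0]]
```

View pics/end.png

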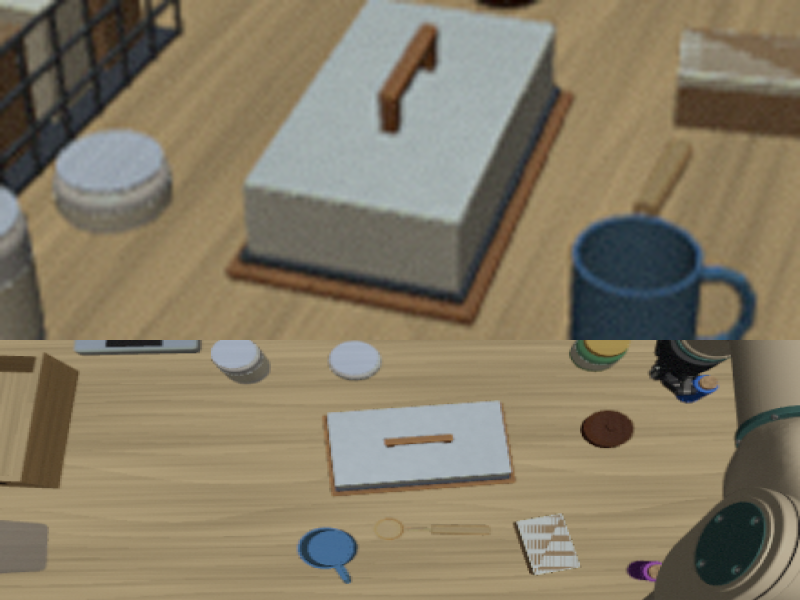

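The cover sits flush. The corners at (272,215.5) and (324.5,224.5) match the 76 mm seated prediction. Other objects are unmoved. Handing in.

```bash
python3 -c "
from cell import order
print(order.finish_job())"
```

```text
the job is handed in; nothing more can be done
None
```

The job is handed in after about 70 s of robot time. All three terracotta jars lie on their sides, one to a groove. The cover is over them and its seal is pressed down flush all the way round. The hand-in gave no verdict.

**Jars:** I tipped each jar over the lip of the base, because my first try on the counter only slid the jar along upright. A top view before the cover went on showed all three in place.

**Pressing:** After two rounds, all six points stood at 62.1–62.4 mm on the robot's height reading, against 67.1 mm before, so the full 5 mm drop. The pressing forces I read were mostly 15–28 N. There was one brief peak of 44 N at a side middle, still under 60 N. Forces were read only at the end of each move, so a higher peak in between can't be ruled out.

**Last checks:**
- **Cover position:** it is centred on the base to about 1 mm, at the same angle. Its corners in the side view match the seated height of 76 mm, not 81 mm.
- **Other objects:** in the last pictures everything else looked to be where it was. I did not measure each one.

**What disagreed:** the fingertips proved to be about 14 mm above the reported tool point when shut, not 11 mm below it as stated. Because of that my first grab at the cover handle closed on nothing; the second try, lower down, held.

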